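# Centre a strong-motion recorder on the shake table and clamp it

### The arm

A 6-joint arm with a two-finger parallel gripper is mounted at the origin on the work surface. World frame = base frame: x ahead of the robot, y to its left, z up, the work surface at z = 0. Lengths are in m, angles in rad, forces in N, time in s.
With the tool pointing down it reaches from about 0.35 to 0.775 m from the base axis. Payload 5.5 kg.
Tool frame: the origin (TCP) lies on the mounting face of the last link; the fingertips stand 173 mm ahead of it and the grasp point (between the pads) lies 155 mm ahead of it; z points along the fingers, y is the direction in which the jaws open and shut (so a half turn about z gives the same grasp; the last joint's range is limited). The gripper opens to 85 mm and grips with 20 to 120 N. Pads are 22 mm wide; open, the fingers measure 114 mm over their backs; the gripper's body (76 mm by 85 mm) begins 54 mm behind the grasp point. The pads swing forward as they close: fully open they stand 13 mm farther back than shut.
Start: joints at [-1.303, 0.313, 0.046, 1.304, 0, 1.431], TCP at [0.228, -0.528, 0.405] pointing down, gripper open.
Joint ranges: [-2.76, 2.76], [-0.86, 1.69], [-1.03, 1.26], [-2.2, 2.34], [-1.47, 1.5], [-3.14, 3.14]. Speed limits (rad/s): [2.57, 2.57, 3.14, 3.14, 3.14, 3.14].

### API

Orientations are given as a unit quaternion [w, x, y, z].
In Python, from workcell import * gives the robot as it stands. The module is installed in compiled form; this text tells all that it offers.
- The arm moves only by the shell command python3 -m crank 'ROWS' [FORCE]. ROWS is JSON, a list of rows, each a list of 7 numbers: the shift along the tool's x, y, z in mm, then the turn, a rotation vector about the tool's x, y, z in degrees, then the opening, from 0 (shut) to 1 (fully open). A call has exactly 8 rows; each row shifts and turns the commanded pose from where the row before left it, along the tool's axes as they then stand; what a row does not reach is not made up. A row lasts 1/8 s, in which the tool goes at most 62.5 mm and 10.7 degrees, less where a joint would pass 70% of its speed; a pose out of reach is approached as far as the arm can. A call with a gripper value outside its range is refused whole. The fingers move at their own pace and stop on an object; FORCE is the grip in N (left out, the last holds). Time passes only in rows, so rows that do not move let the fingers close, or fill a call up. It gives the time, the measured TCP pose, the force and the opening at its end, in the units of the state.
- get_state(): the state, without advancing time (a new reading comes with each control period).
- read_camera(name): name is "side" or "top" or "wrist"; returns the picture (384x512x3 uint8, blue, green, red); there is no depth.
- calibration(name): a dict with "fx", "fy", "cx", "cy" (pixels), "extrinsics" (4x4, takes a point from world to camera coordinates). Camera axes: x right, y down, z forward; pixel columns grow to the right and rows downward; lengths in m; the calibration is good to about 2 mm. A picture is of the moment at which its call begins: read the wrist's pose just before it. calibration takes no time and is no camera call; for the wrist camera it gives the pose at the moment of the call.
- hand_in(): hands the job in, once; it reports no verdict.
The state is a dict: "clock": time; "joint_pos": joint angles; "qvel": joint speeds; "tau": joint torques, N m; "tcp_pos": TCP position; "orientation": TCP orientation; "wrist_force": force on the tool from outside, world axes, zero at the start; "ft_torque": the same for the moment, N m; "finger_gap": finger opening in m.
Only numpy, scipy, OpenCV 4.12 (cv2) and the standard library are available. Lean on these libraries where they do the work, as an engineer would, in place of code of your own. Each camera call takes 0.05 s, during which the arm holds its last target.

### The job

The strong-motion recorder is sitting askew on the shake table. Without lifting it, work it over with gentle taps, from one side or the opposite one as needed, until it is centred on the scribed cross and square to its lines, so that its witness marks meet the lines. Then swing the toggle clamp's handle right over so that the rubber foot holds the recorder down without shifting it, and leave everything else where it is.

Things in the scene. Friction and masses are not known exactly. Their poses are not given: they have to be found in the camera images.
- recorder: strong-motion recorder, a grey box on a metal base flange, loose on the platen, 0.55 to 1 kg. Flange 100 mm (its x) by 150 mm (its y), 18 mm thick; box 86 x 136 mm; flat lid 82 mm above the underside. Dark witness lines mark the middle of each flange side, two capped sockets the -y end. Origin: centre of its underside. It slides where it is pushed and stops when the push stops
- cross (a point): crossing of the dark scribed lines on the shake table's platen, on its top face 64 mm above the bench. y runs along the long line towards the clamp, x along the short line away from the robot, z up. Recorder centred and square: its origin here, its axes along these. Platen: fixed, bare metal, x -140 to 140, y -190 to 215 mm. It starts up to 12 mm off in x, 12 to 40 mm towards -y, turned up to 0.4 rad
- handle_pivot (a point): pivot of the toggle clamp's handle, 177 mm from the cross along its y, 98 mm above the platen; the handle swings about an axis through it parallel to the cross's x. The clamp stands on a block (x -22 to 22, y 141 to 203 mm from the cross, 60 mm high), its cheeks reach 118 mm above the platen; open, its arm stands up to 265 mm above the platen, all of it beyond y = 110 mm
- handle_grip (a point): point on the axis of the clamp handle, 95 mm from its pivot, in the black rubber grip (round, 21 to 23 mm thick, reaching from 42 to 132 mm from the pivot). It moves with the handle
- clamp_handle (a joint): angle of the clamp handle, rad. 0 = fully open: it points away from the recorder (cross's +y), 0.07 rad above level, the clamp arm standing up. 1.5 = fully closed: the handle stands straight up, the arm lies level over the platen. Starts at 0 to 0.1. The arm is geared to the handle and comes down evenly with it. Stiff: the handle stays where it is left and takes about 7 N at the grip, 13 N near the end, where the foot presses (the last 0.04 rad)
- clamp_foot: spring-loaded rubber foot, 24 mm across, under the tip of the clamp arm. With the clamp closed it stands on the recorder's lid right over the cross, pressed in about 8 mm against its spring (about 3 N). The origin of this body is at the arm's pivot, not at the foot
- shake_table: the fixed shake table: ground plate, rails, platen, motor at its -y end (70 mm high), and in the far left corner of the platen (cross's x 118, y 175 mm) a fixed steel cube, 28 mm wide and 34 mm high. Origin on the bench under the cross, axes as the cross's
- bubble_level: round bull's-eye level, 42 mm across, 12 mm high, loose on the far right corner of the platen; origin at the centre of its underside; to be left alone
- screwdriver: 200 mm screwdriver lying on the bench in front of the shake table; origin on its underside; to be left alone
- multimeter: hand multimeter lying face up, 150 x 78 x 34 mm, loose on the bench to the left; origin at the centre of its underside; to be left alone
- geophone: black round geophone, 52 mm across, 78 mm high, standing on the bench to the left; origin at the centre of its underside; to be left alone
- mug: white mug, 80 mm across, 95 mm high, standing on the bench to the left; origin at the centre of its underside; to be left alone
- parts_tray: grey open tray, 110 x 160 x 35 mm, on the bench to the right; origin at the centre of its underside; to be left alone
- tape_roll: roll of clear tape, 90 mm across, 24 mm high, lying flat on the bench to the right; origin at the centre of its underside; to be left alone
Things that resemble listed ones, but are neither listed nor needed, are in the scene too. What is shaped like the recorder but red is not meant.

How it is judged:
On the way:
1. the recorder is centred and square on the scribed cross (within 3.5 mm and 0.045 rad), at rest and not touched by the robot, with the clamp still open (horizontal distance between recorder and cross below 0.0035 m and angle between the y axis of recorder and the y axis of cross, either way round below 0.045 rad and linear speed of recorder below 0.01 m/s and contact force between the fingers and recorder below 0.2 N and value of joint clamp_handle below 0.3 rad), for 0.2 s.
At the end, for the whole second after the job is handed in: The recorder's centre is within 3.5 mm of the scribed cross and its sides within 0.045 rad (2.6 degrees) of the lines, at rest; the clamp handle is fully over (beyond 1.45 of 1.5 rad) and the rubber foot presses on the lid with more than 1 N (horizontal distance between recorder and cross below 0.0035 m and angle between the y axis of recorder and the y axis of cross, either way round below 0.045 rad and linear speed of recorder below 0.01 m/s and value of joint clamp_handle above 1.45 rad and contact force between clamp_foot and recorder above 1 N); the robot touches nothing.
It fails at once if the recorder is lifted or tipped (5 mm off the platen, or 0.1 rad) (z of recorder in the frame of cross above 0.005 m or angle between recorder's own z axis and vertical above 0.1 rad).
It fails at once if the recorder is knocked hard (moves faster than 0.25 m/s) (linear speed of recorder above 0.25 m/s).
It fails at once if another loose thing is moved more than 20 mm (distance of any of bubble_level, screwdriver, multimeter, geophone, mug, parts_tray, tape_roll from where it was at the start of the episode above 0.02 m).
It also fails if it takes over 72 s, if anything falls off the work surface, if the arm or the gripper's body presses on something with over 40 N, if the wrist force passes 120 N, or if a joint passes its speed limit or range.

## Working session

There is one attempt and no reset: what is moved stays moved. The work goes in short steps, Python scripts to look and compute and a shell command to move; the robot and the scene stay as the last step left them, time stands still between calls to the robot, and variables do not carry over. Pictures are saved under pics/ and viewed, and the job is handed in when it is done.

```bash
mkdir -p pics
python3 - <<'E'
from workcell import *
import cv2
s=get_state(); print(s)
for n in ["side","top","wrist"]:
    c=calibration(n); print(n,c)
    cv2.imwrite(f"pics/{n}0.png",read_camera(n))
E
```

```text
{'clock': 0.0, 'joint_pos': array([-1.30261289e+00,  3.14018871e-01,  4.49895219e-02,  1.30359407e+00,
       -1.39470986e-06,  1.43120741e+00]), 'qvel': array([ 5.45498052e-04,  3.34362995e-04, -1.17081981e-03,  7.15133111e-06,
       -1.57925952e-03, -3.41062207e-04]), 'tau': array([ 9.11287880e-04, -4.80624604e+01,  2.98535156e+01,  1.92586309e-02,
        1.03658880e-05,  3.85384695e-06]), 'tcp_pos': array([ 0.22797117, -0.52767048,  0.40380238]), 'orientation': array([-9.11613256e-04,  9.79286706e-01,  2.02476449e-01, -5.93939365e-05]), 'wrist_force': array([-0.62283534,  0.18462337,  0.14111605]), 'ft_torque': array([ 0.00883382,  0.0262873 , -0.0179286 ]), 'finger_gap': 0.0851302858572303}
side {'fx': 471.371358608444, 'fy': 471.371358608444, 'cx': 251.28697068272677, 'cy': 197.5232190626139, 'extrinsics': array([[ 9.99878734e-01, -1.55729226e-02, -4.82149140e-05,
        -4.78858297e-01],
       [-9.23627814e-03, -5.90528229e-01, -8.06964127e-01,
         7.80903479e-02],
       [ 1.25383176e-02,  8.06866715e-01, -5.90600453e-01,
         1.68212420e+00],
       [ 0.00000000e
[... 200 characters left out ...]
.00384465, -0.99999044, -0.00208407, -0.02432686],
       [-0.97482173, -0.00328321, -0.22296146,  0.52926713],
       [ 0.22295249,  0.00288881, -0.97482503,  1.40887866],
       [ 0.        ,  0.        ,  0.        ,  1.        ]])}
wrist {'fx': 291.5850606522227, 'fy': 291.5850606522227, 'cx': 253.97269696895194, 'cy': 194.54015785096576, 'extrinsics': array([[ 3.97456828e-01, -9.17620672e-01,  6.10487409e-04,
        -5.74619850e-01],
       [-8.67230486e-01, -3.75413300e-01,  3.27072068e-01,
        -4.14899168e-02],
       [-2.99898906e-01, -1.30526460e-01, -9.44999201e-01,
         3.79849888e-01],
       [ 0.00000000e+00,  0.00000000e+00,  0.00000000e+00,
         1.00000000e+00]])}
```

View pics/side0.png

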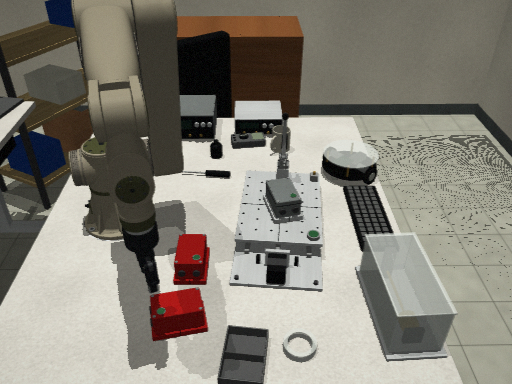

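View pics/top0.png

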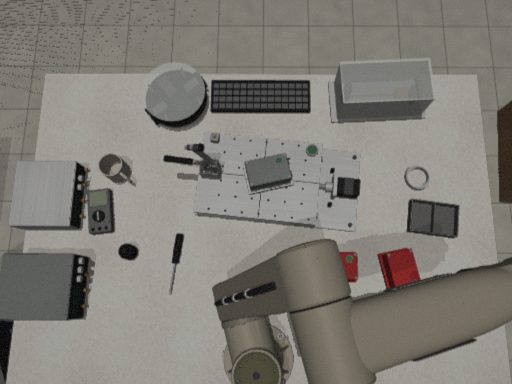

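View pics/wrist0.png

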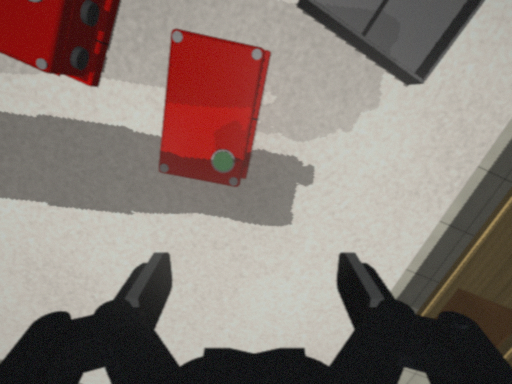

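The views show the shake table with the grey recorder near top-view pixel (269,172), clamp at (208,165) and the level at (312,149). I'll enlarge the middle.

Run:
```python
import cv2
a=cv2.imread("pics/top0.png")[120:240,150:370]; cv2.imwrite("pics/topz.png",cv2.resize(a,None,fx=3.6,fy=3.6,interpolation=cv2.INTER_CUBIC))
a=cv2.imread("pics/side0.png")[100:300,220:340]; cv2.imwrite("pics/sidez.png",cv2.resize(a,None,fx=3,fy=3,interpolation=cv2.INTER_CUBIC))
```

```text
(no output)
```

View pics/topz.png

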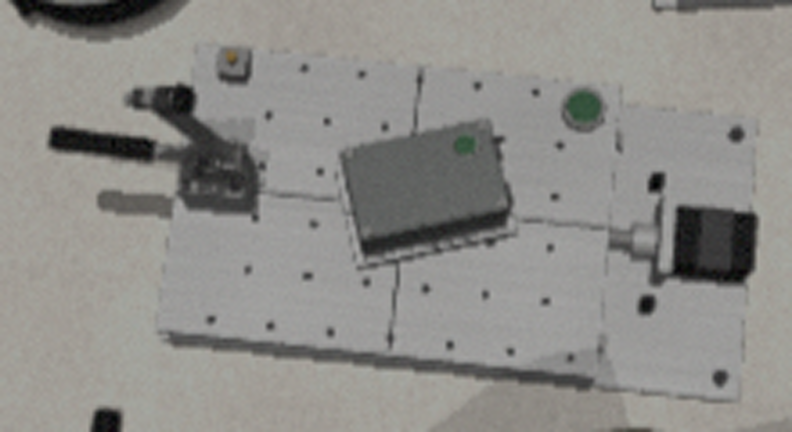

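View pics/sidez.png

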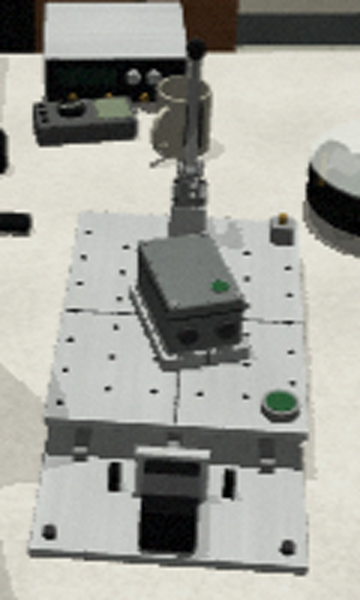

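```bash
cat > h.py <<'E'
import numpy as np, cv2
from workcell import *
def ray(c,p):
    E=np.array(c["extrinsics"]);R=E[:3,:3];t=E[:3,3]
    d=R.T@np.array([(p[0]-c["cx"])/c["fx"],(p[1]-c["cy"])/c["fy"],1.]);return -R.T@t,d/np.linalg.norm(d)
def onz(c,p,z):
    o,d=ray(c,p);return o+d*(z-o[2])/d[2]
def tri(rs):
    A=np.zeros((3,3));b=np.zeros(3)
    for o,d in rs:
        P=np.eye(3)-np.outer(d,d);A+=P;b+=P@o
    X=np.linalg.solve(A,b);return X,[np.linalg.norm((np.eye(3)-np.outer(d,d))@(X-o)) for o,d in rs]
def inter(a,b,c,d):
    a,b,c,d=[np.append(np.array(q,float),1) for q in(a,b,c,d)]
    x=np.cross(np.cross(a,b),np.cross(c,d));return x[:2]/x[2]
E
python3 - <<'E'
from h import *
T=calibration("top");S=calibration("side")
z=lambda x,y:(150+(x+.5)/3.6-.5,120+(y+.5)/3.6-.5)
zs=lambda x,y:(220+(x+.5)/3-.5,100+(y+.5)/3-.5)
ct=inter(z(262,192),z(605,228),z(420,70),z(390,345))
cs=inter(zs(65,311),zs(300,323),zs(176,420),zs(187,245))
print(ct,cs,tri([ray(T,ct),ray(S,cs)]))
C=onz(T,ct,.064);a=onz(T,z(262,192),.064);b=onz(T,z(605,228),.064);print(C,np.arctan2(*(a-b)[:2]),"lean of y axis to +x")
c_=onz(T,z(420,70),.064);d_=onz(T,z(390,345),.064);print(np.arctan2((c_-d_)[1],(c_-d_)[0]))
# flange corners (z 82)
for p in [(358,266),(516,234),(340,150),(490,120)]:print(p,onz(T,z(*p),.146 if p[1]<200 else .070))
W=calibration("wrist");E=np.array(W["extrinsics"]);o=-E[:3,:3].T@E[:3,3]
s=get_state();from scipy.spatial.transform import Rotation as Ro
q=s["orientation"];R=Ro.from_quat(np.r_[q[1:],q[0]]);print("cam in tool",R.inv().apply(o-s["tcp_pos"]),R.inv().apply(E[2,:3]));print(R.as_matrix())
E
```

```text
[262.15360685 177.14286317] [280.491456   205.33289704] (array([ 0.58019208, -0.011277  ,  0.06455726]), [np.float64(0.0003190807294067125), np.float64(0.0003190807294067776)])
[ 0.5800114  -0.01130515  0.064     ] 0.10477060477161505 lean of y axis to +x
-0.09965594702826763
(358, 266) [0.52227804 0.03153186 0.07      ]
(516, 234) [ 0.55302532 -0.11384497  0.07      ]
(340, 150) [0.61020913 0.04560615 0.146     ]
(490, 120) [ 0.6383996  -0.08715764  0.146     ]
cam in tool [ 0.0855587  -0.00047022  0.03104624] [-0.32728034  0.00239024  0.94492427]
[[ 9.18002954e-01  3.96573381e-01 -3.60739814e-04]
 [ 3.96573501e-01 -9.18002043e-01  1.30653214e-03]
 [ 1.86975982e-04 -1.34246022e-03 -9.99999081e-01]]
```

```bash
cat >> h.py <<'E'
from scipy.spatial.transform import Rotation as Ro
C=np.array([.580,-.0113]);PH=-.103
def c2w(x,y):
    c,s=np.cos(PH),np.sin(PH);return C+np.array([c*x-s*y,s*x+c*y])/1000
def w2c(p):
    d=(np.array(p[:2])-C)*1000;c,s=np.cos(PH),np.sin(PH);return np.array([c*d[0]+s*d[1],-s*d[0]+c*d[1]])
def cur():
    s=get_state();q=s["orientation"];R=Ro.from_quat(np.r_[q[1:],q[0]]).as_matrix();return s,R
def plan(x,y,z,yawdeg,n=8,n2=None,start=None):
    """rows to TCP cross-frame x,y mm, world z m, tool x at yawdeg in the cross frame; tool down"""
    s,R=cur();p=s["tcp_pos"].copy();t=np.r_[c2w(x,y),z]
    a=np.radians(yawdeg)+PH;Rt=np.array([[np.cos(a),np.sin(a),0],[np.sin(a),-np.cos(a),0],[0,0,-1]])
    rv=Ro.from_matrix(R.T@Rt).as_rotvec()
    print("clock",s["clock"],"dist mm",np.linalg.norm(t-p)*1000,"rot",np.degrees(rv))
    Rk=Ro.from_matrix(R)
    for k in range(n):
        print(np.round(np.r_[Rk.inv().apply((t-p)/n)*1000,np.degrees(rv)/n],1).tolist())
        Rk=Rk*Ro.from_rotvec(rv/n)
def where():
    s,R=cur();print("t",round(s["clock"],2),"cross",w2c(s["tcp_pos"]).round(1),"z",s["tcp_pos"][2].round(4),"yaw",round(np.degrees(np.arctan2(R[1,0],R[0,0])-PH),1),"tilt",np.degrees(R[:2,2]).round(1),"F",s["wrist_force"].round(1),"gap",round(s["finger_gap"],4),"q",s["joint_pos"].round(2))
E
python3 -c "
from h import *
plan(95,-15,.40,180,n=16)"
```

```text
clock 0.15 dist mm 663.1836711143457 rot [-1.23247791e-02 -1.04856754e-01 -1.50734352e+02]
[37.7, -17.2, 0.3, -0.0, -0.0, -9.4]
[40.0, -10.8, 0.3, -0.0, -0.0, -9.4]
[41.2, -4.1, 0.3, -0.0, -0.0, -9.4]
[41.4, 2.7, 0.3, -0.0, -0.0, -9.4]
[40.4, 9.5, 0.3, -0.0, -0.0, -9.4]
[38.3, 15.9, 0.3, -0.0, -0.0, -9.4]
[35.1, 22.0, 0.3, -0.0, -0.0, -9.4]
[31.1, 27.4, 0.3, -0.0, -0.0, -9.4]
[26.2, 32.2, 0.2, -0.0, -0.0, -9.4]
[20.5, 36.0, 0.2, -0.0, -0.0, -9.4]
[14.4, 38.9, 0.2, -0.0, -0.0, -9.4]
[7.8, 40.7, 0.2, -0.0, -0.0, -9.4]
[1.0, 41.4, 0.2, -0.0, -0.0, -9.4]
[-5.8, 41.0, 0.2, -0.0, -0.0, -9.4]
[-12.4, 39.6, 0.2, -0.0, -0.0, -9.4]
[-18.7, 37.0, 0.2, -0.0, -0.0, -9.4]
```

```bash
python3 -m crank '[[37.7,-17.2,0,0,0,-9.4,1],[40,-10.8,0,0,0,-9.4,1],[41.2,-4.1,0,0,0,-9.4,1],[41.4,2.7,0,0,0,-9.4,1],[40.4,9.5,0,0,0,-9.4,1],[38.3,15.9,0,0,0,-9.4,1],[35.1,22,0,0,0,-9.4,1],[31.1,27.4,0,0,0,-9.4,1]]'; python3 -m crank '[[26.2,32.2,0,0,0,-9.4,1],[20.5,36,0,0,0,-9.4,1],[14.4,38.9,0,0,0,-9.4,1],[7.8,40.7,0,0,0,-9.4,1],[1,41.4,0,0,0,-9.4,1],[-5.8,41,0,0,0,-9.4,1],[-12.4,39.6,0,0,0,-9.4,1],[-18.7,37,0,0,0,-9.4,1]]'
python3 - <<'E'
from h import *
where();cv2.imwrite("pics/w1.png",read_camera("wrist"));np.save("w1.npy",calibration("wrist"),allow_pickle=True);where();cv2.imwrite("pics/top1.png",read_camera("top"))
E
```

```text
clock: 1.15
tcp_pos: [0.4515, -0.281, 0.4045]
orientation: [-0.0, 0.65, 0.76, -0.0]
wrist_force: [-0.5, 0.3, -0.2]
finger_gap: 0.0852
clock: 2.15
tcp_pos: [0.6751, -0.0362, 0.4042]
orientation: [-0.0, 0.052, 0.999, -0.0]
wrist_force: [0.5, -0.3, 0.3]
finger_gap: 0.0855
t 2.15 cross [ 97.2 -15. ] z 0.4042 yaw 180.0 tilt [-0. -0.] F [ 0.5 -0.3  0.3] gap 0.0855 q [-0.17  0.52  0.36  1.41 -0.   -0.07]
t 2.2 cross [ 99.1 -11.2] z 0.4033 yaw 180.5 tilt [0.1 0.1] F [1.6 1.7 0.5] gap 0.0854 q [-0.17  0.53  0.36  1.41  0.   -0.07]
```

View pics/w1.png

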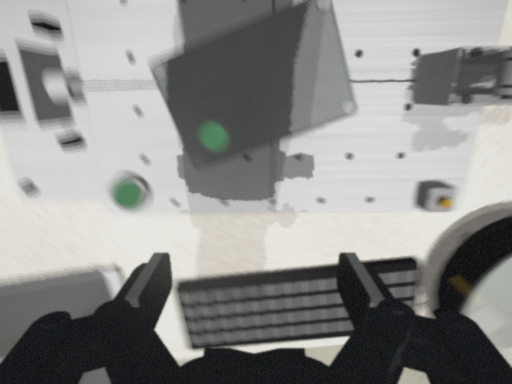

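The blurred view shows the recorder (turned about 18°) at (265,85), the level at (128,192), and both fingers beyond the recorder's far side. I'll go down clear of the recorder.

```bash
python3 -m crank '[[0,0,45,0,0,0,1],[0,0,45,0,0,0,1],[0,0,40,0,0,0,1],[0,0,16,0,0,0,1],[0,0,0,0,0,0,1],[0,0,0,0,0,0,1],[5,0,0,0,0,0,1],[5,0,0,0,0,0,1]]'
python3 - <<'E'
from h import *
where();cv2.imwrite("pics/w2.png",read_camera("wrist"));cv2.imwrite("pics/s2.png",cv2.resize(read_camera("side")[100:300,220:340],None,fx=3,fy=3))
E
```

```text
clock: 3.25
tcp_pos: [0.6644, -0.0362, 0.2599]
orientation: [0.001, 0.054, 0.999, -0.0]
wrist_force: [0.3, 0.3, 0.5]
finger_gap: 0.0856
t 3.25 cross [ 86.5 -16.1] z 0.2599 yaw 179.7 tilt [ 0.1 -0. ] F [0.3 0.3 0.5] gap 0.0856 q [-0.17  0.56  0.06  1.07 -0.   -0.07]
```

View pics/w2.png

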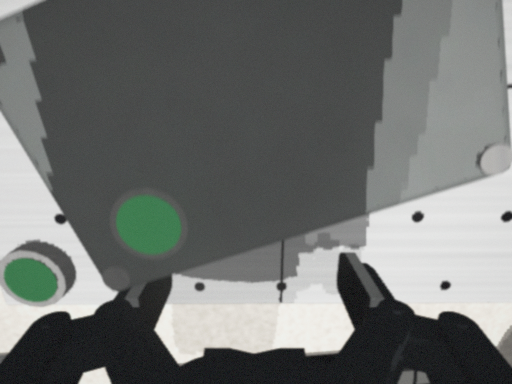

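View pics/s2.png

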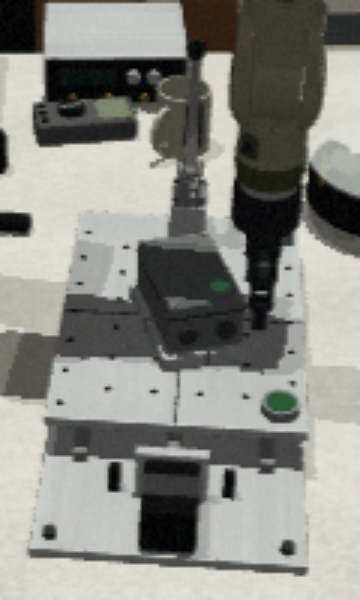

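Left finger is just off the recorder's near-end corner at about (130,280), as wanted. Gentle push of 30 mm.

```bash
python3 -m crank '[[4,0,0,0,0,0,1],[4,0,0,0,0,0,1],[4,0,0,0,0,0,1],[4,0,0,0,0,0,1],[4,0,0,0,0,0,1],[4,0,0,0,0,0,1],[4,0,0,0,0,0,1],[3,0,0,0,0,0,1]]'
python3 - <<'E'
from h import *
where();cv2.imwrite("pics/w3.png",read_camera("wrist"))
E
```

```text
clock: 4.35
tcp_pos: [0.6333, -0.0328, 0.2587]
orientation: [-0.0, 0.054, 0.999, -0.0]
wrist_force: [2.9, -1.0, 0.8]
finger_gap: 0.0854
t 4.35 cross [ 55.3 -15.9] z 0.2587 yaw 179.7 tilt [-0. -0.] F [ 2.9 -1.   0.8] gap 0.0854 q [-0.18  0.5  -0.04  1.03 -0.   -0.07]
```

View pics/w3.png

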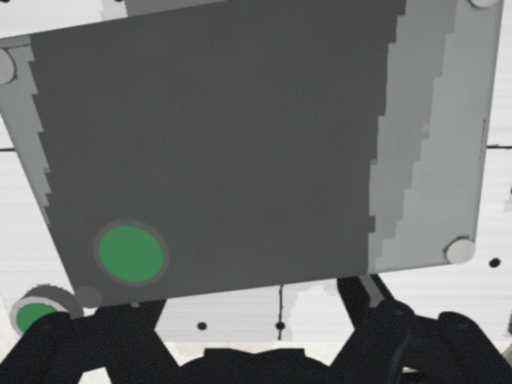

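Partly squared: the far edge still slopes about 0.1 rad ((85,300) to (470,262)). Backing off and rising for a clean measurement.

```bash
python3 -m crank '[[-10,0,-2,0,0,0,1],[-15,0,-45,0,0,0,1],[-10,0,-50,0,0,0,1],[0,0,-50,0,0,0,1],[0,0,-20,0,0,0,1],[0,0,0,0,0,0,1],[0,0,0,0,0,0,1],[0,0,0,0,0,0,1]]'
python3 - <<'E'
from h import *
where();c=calibration("wrist");im=read_camera("wrist");cv2.imwrite("pics/w4.png",im);np.save("w4.npy",c,allow_pickle=True);print(w2c(onz(c,(0,0),.064)))
cv2.imwrite("pics/w4z.png",cv2.resize(im[:260],None,fx=1.56,fy=1.56,interpolation=cv2.INTER_CUBIC))
E
```

```text
clock: 5.4
tcp_pos: [0.6682, -0.0366, 0.4236]
orientation: [-0.002, 0.054, 0.999, 0.0]
wrist_force: [-0.3, -0.9, 0.2]
finger_gap: 0.0853
t 5.4 cross [ 90.3 -16.1] z 0.4236 yaw 179.7 tilt [-0.2  0. ] F [-0.3 -0.9  0.2] gap 0.0853 q [-0.17  0.51  0.38  1.45 -0.   -0.07]
[ -81.53677764 -261.75740904]
```

View pics/w4z.png

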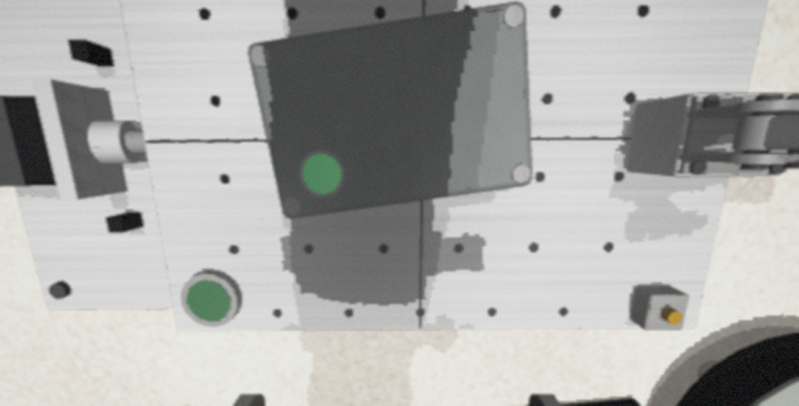

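```bash
cat >> h.py <<'E'
def rec(c,sc,off,L,S,edges,hz=.064,lz=.146):
    """pixel->cross frame; L,S: two pts on long/short line; edges: left,bottom,right,top lid edges (2 pts each)"""
    f=lambda p:(off[0]+(p[0]+.5)/sc-.5,off[1]+(p[1]+.5)/sc-.5)
    x=onz(c,inter(f(L[0]),f(L[1]),f(S[0]),f(S[1])),hz)[:2]
    a,b=[onz(c,f(p),hz)[:2] for p in L];d=(b-a) if (b-a)[1]>0 else a-b;yl=np.arctan2(-d[0],d[1])
    a,b=[onz(c,f(p),hz)[:2] for p in S];d=(b-a) if (b-a)[0]>0 else a-b;ys=np.arctan2(d[1],d[0])
    print("cross",x.round(4),"yaw long",yl.round(4),"short",ys.round(4))
    w=[[onz(c,f(p),lz)[:2] for p in e] for e in edges]
    k=np.array([inter(*w[i],*w[(i+1)%4]) for i in range(4)])
    m=inter(k[0],k[2],k[1],k[3])
    print("sides mm",[round(1000*np.linalg.norm(k[i]-k[(i+1)%4]),1) for i in range(4)])
    def ang(e,ax):
        d=e[1]-e[0];t=np.arctan2(d[1],d[0])-ax;return (t+np.pi/2)%np.pi-np.pi/2
    print("edge yaws (rec)",[round(ang(w[i],0 if i%2==0 else np.pi/2),3) for i in range(4)])
    d=(m-x)*1000;y=yl;print("rec-cross x,y mm",round(np.cos(y)*d[0]+np.sin(y)*d[1],1),round(-np.sin(y)*d[0]+np.cos(y)*d[1],1))
E
python3 - <<'E'
from h import *
c=np.load("w4.npy",allow_pickle=True).item()
rec(c,1.5625,(0,0),[(146,141),(628,138)],[(424,8),(421,325)],[[(250,55),(285,212)],[(295,216),(520,183)],[(525,15),(530,180)],[(258,44),(505,6)]])
E
```

```text
cross [ 0.5813 -0.0093] yaw long -0.1021 short -0.0998
sides mm [np.float64(130.7), np.float64(81.3), np.float64(132.3), np.float64(82.6)]
edge yaws (rec) [np.float64(0.037), np.float64(0.035), np.float64(0.017), np.float64(0.025)]
rec-cross x,y mm -8.9 -17.1
```

```bash
sed -i 's/^C=.*/C=np.array([.5813,-.0093]);PH=-.101/' h.py; python3 -m crank '[[44,0,0,0,0,0,1],[46,0,0,0,0,0,1],[46,0,0,0,0,0,1],[40,0,15,0,0,0,1],[0,0,45,0,0,0,1],[0,0,45,0,0,0,1],[0,0,45,0,0,0,1],[0,0,15,0,0,0,1]]'
python3 - <<'E'
from h import *
where();cv2.imwrite("pics/s5.png",cv2.resize(read_camera("side")[100:300,220:340],None,fx=3,fy=3))
E
```

```text
clock: 6.45
tcp_pos: [0.4917, -0.0172, 0.2578]
orientation: [-0.003, 0.054, 0.999, 0.0]
wrist_force: [-0.4, -1.0, 0.7]
finger_gap: 0.0851
t 6.45 cross [-88.4 -16.9] z 0.2578 yaw 179.6 tilt [-0.3  0.1] F [-0.4 -1.   0.7] gap 0.0851 q [-0.2   0.26 -0.41  0.91 -0.   -0.09]
```

View pics/s5.png

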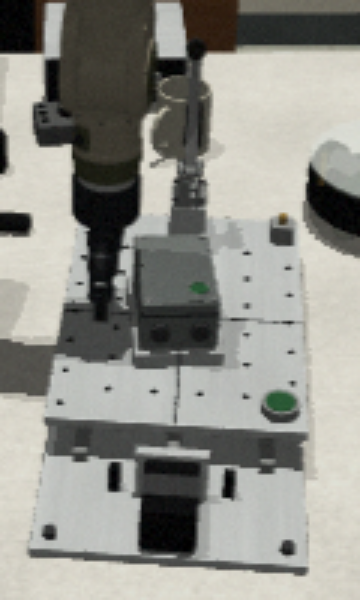

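Fingers stand on the near side, clear of the recorder. Push 34 mm away from the robot, easing off.

```bash
python3 -m crank '[[-8,0,0,0,0,0,1],[-6,0,0,0,0,0,1],[-4,0,0,0,0,0,1],[-4,0,0,0,0,0,1],[-4,0,0,0,0,0,1],[-4,0,0,0,0,0,1],[-3,0,0,0,0,0,1],[-1,0,0,0,0,0,1]]'
python3 -c "
from h import *
where()"
python3 -m crank '[[0,0,0,0,0,0,1],[10,0,-2,0,0,0,1],[10,0,-40,0,0,0,1],[0,0,-60,0,0,0,1],[-35,0,-60,0,0,0,1],[-50,0,0,0,0,0,1],[-50,0,0,0,0,0,1],[-40,0,0,0,0,0,1]]'
python3 -c "
from h import *
where()"
```

```text
clock: 7.5
tcp_pos: [0.527, -0.0213, 0.2606]
orientation: [-0.001, 0.055, 0.999, -0.0]
wrist_force: [-5.3, 0.1, 1.1]
finger_gap: 0.0851
t 7.5 cross [-52.8 -17.4] z 0.2606 yaw 179.5 tilt [-0.1 -0. ] F [-5.3  0.1  1.1] gap 0.0851 q [-0.19  0.31 -0.32  0.94 -0.   -0.08]
clock: 8.5
tcp_pos: [0.6797, -0.038, 0.4174]
orientation: [0.002, 0.054, 0.999, -0.0]
wrist_force: [1.2, 0.3, 0.4]
finger_gap: 0.0851
t 8.5 cross [100.8 -18.7] z 0.4174 yaw 179.5 tilt [ 0.2 -0. ] F [1.2 0.3 0.4] gap 0.0851 q [-0.17  0.53  0.4   1.44 -0.   -0.06]
```

```bash
python3 -m crank '[[0,0,0,0,0,0.5,1],[0,0,0,0,0,0,1],[0,0,0,0,0,0,1],[0,0,0,0,0,0,1],[0,0,0,0,0,0,1],[0,0,0,0,0,0,1],[0,0,0,0,0,0,1],[0,0,0,0,0,0,1]]' >/dev/null
python3 - <<'E'
from h import *
where();c=calibration("wrist");im=read_camera("wrist");np.save("w6.npy",c,allow_pickle=True)
cv2.imwrite("pics/w6.png",im);cv2.imwrite("pics/w6z.png",cv2.resize(im[:220,80:480],None,fx=2,fy=2,interpolation=cv2.INTER_CUBIC))
E
```

```text
t 9.5 cross [ 98.9 -18.5] z 0.4166 yaw 179.1 tilt [-0. -0.] F [0.  0.1 0.7] gap 0.0856 q [-0.17  0.53  0.4   1.44 -0.   -0.06]
```

View pics/w6z.png

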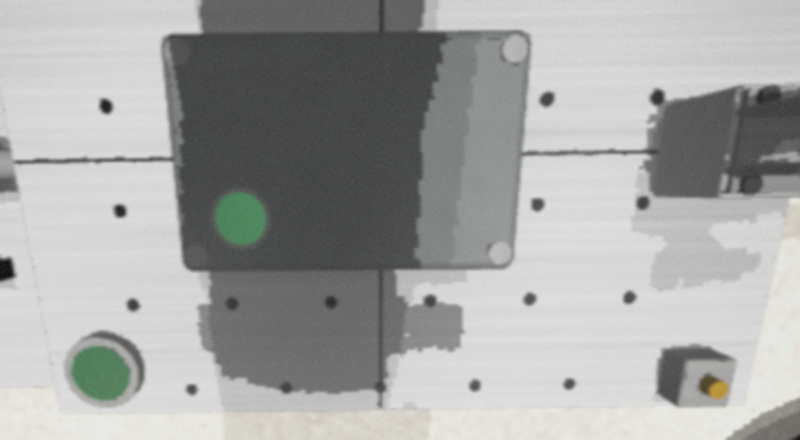

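Run:
```python
from h import *
c=np.load("w6.npy",allow_pickle=True).item()
rec(c,2,(80,0),[(18,161),(655,151)],[(381,5),(380.5,405)],[[(164,50),(184,262)],[(195,270),(505,268)],[(529.5,42),(512,260)],[(175,34.5),(520,32)]])
```

```text
cross [ 0.5814 -0.0093] yaw long -0.1021 short -0.0998
sides mm [np.float64(132.5), np.float64(83.5), np.float64(132.0), np.float64(83.6)]
edge yaws (rec) [np.float64(-0.113), np.float64(-0.11), np.float64(-0.107), np.float64(-0.111)]
rec-cross x,y mm 4.8 -16.9
```

Recorder square now (within 0.01 rad), x +4.8, y −17 mm; effective finger half‑width comes out at ~14 mm. Far-side push to TCP x ≈ 57.3.

```bash
python3 -m crank '[[0,0,45,0,0,-0.9,1],[0,0,45,0,0,0,1],[4,0,45,0,0,0,1],[10,0,23,0,0,0,1],[10,0,0,0,0,0,1],[8,0,0,0,0,0,1],[0,0,0,0,0,0,1],[0,0,0,0,0,0,1]]'
python3 -c "
from h import *
where()"
```

```text
clock: 10.55
tcp_pos: [0.6467, -0.0345, 0.2602]
orientation: [0.001, 0.051, 0.999, -0.0]
wrist_force: [0.5, -1.0, 0.2]
finger_gap: 0.0852
t 10.55 cross [ 67.6 -18.5] z 0.2602 yaw 180.0 tilt [ 0.2 -0. ] F [ 0.5 -1.   0.2] gap 0.0852 q [-0.18  0.52  0.    1.05 -0.   -0.08]
```

```bash
python3 -m crank '[[3,0,0,0,0,0,1],[3,0,0,0,0,0,1],[2,0,0,0,0,0,1],[1.5,0,0,0,0,0,1],[0.8,0,0,0,0,0,1],[0,0,0,0,0,0,1],[0,0,0,0,0,0,1],[0,0,0,0,0,0,1]]'
python3 - <<'E'
from h import *
where()
s,R=cur()
E
python3 -m crank '[[-10,0,-2,0,0,0,1],[-15,0,-50,0,0,0,1],[-10,0,-55,0,0,0,1],[-5,0,-50,0,0,0,1],[0,0,0,0,0,0,1],[0,0,0,0,0,0,1],[0,0,0,0,0,0,1],[0,0,0,0,0,0,1]]'
python3 - <<'E'
from h import *
where();c=calibration("wrist");im=read_camera("wrist");np.save("w7.npy",c,allow_pickle=True)
cv2.imwrite("pics/w7.png",im);cv2.imwrite("pics/w7z.png",cv2.resize(im[:220,80:480],None,fx=2,fy=2,interpolation=cv2.INTER_CUBIC))
E
```

```text
clock: 11.55
tcp_pos: [0.636, -0.0335, 0.2588]
orientation: [0.0, 0.051, 0.999, -0.0]
wrist_force: [5.3, -0.2, 0.8]
finger_gap: 0.085
t 11.55 cross [ 56.8 -18.5] z 0.2588 yaw 179.9 tilt [ 0. -0.] F [ 5.3 -0.2  0.8] gap 0.085 q [-0.18  0.51 -0.03  1.04 -0.   -0.08]
clock: 12.55
tcp_pos: [0.6752, -0.0374, 0.414]
orientation: [-0.002, 0.051, 0.999, 0.0]
wrist_force: [0.4, 0.2, -0.0]
finger_gap: 0.0853
t 12.55 cross [ 96.3 -18.5] z 0.414 yaw 180.0 tilt [-0.2  0. ] F [ 0.4  0.2 -0. ] gap 0.0853 q [-0.17  0.52  0.39  1.44 -0.   -0.07]
```

View pics/w7z.png

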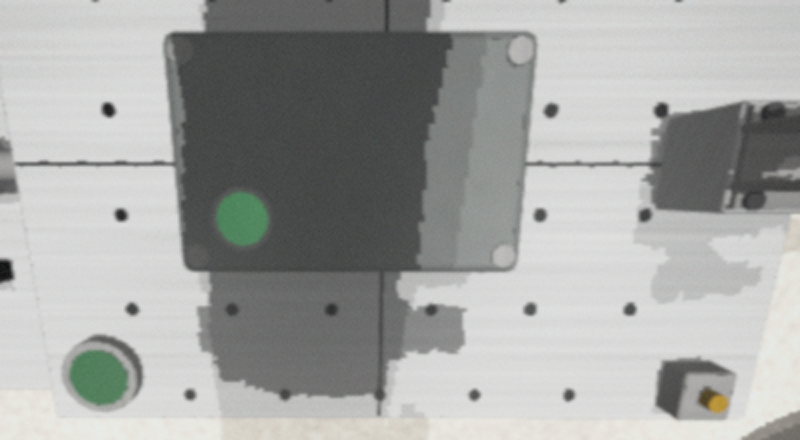

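Run:
```python
from h import *
c=np.load("w7.npy",allow_pickle=True).item()
rec(c,2,(80,0),[(15,163),(660,163.5)],[(387,2),(379.5,410)],[[(165,48),(185,262)],[(195,270.5),(508,270.5)],[(536,45),(516,260)],[(175,33.5),(525,33.5)]])
plan(0,-115,.414,90,16)
```

```text
cross [ 0.5812 -0.0092] yaw long -0.1017 short -0.1008
sides mm [np.float64(132.3), np.float64(83.2), np.float64(132.8), np.float64(83.3)]
edge yaws (rec) [np.float64(-0.097), np.float64(-0.101), np.float64(-0.103), np.float64(-0.101)]
rec-cross x,y mm 2.0 -17.3
clock 12.6 dist mm 136.37801162360208 rot [-0.1102145  -0.11657895 89.95032994]
[6.0, -6.0, 0.0, -0.0, -0.0, 5.6]
[5.4, -6.6, 0.0, -0.0, -0.0, 5.6]
[4.7, -7.1, 0.0, -0.0, -0.0, 5.6]
[4.0, -7.5, 0.0, -0.0, -0.0, 5.6]
[3.2, -7.9, 0.0, -0.0, -0.0, 5.6]
[2.5, -8.2, 0.0, -0.0, -0.0, 5.6]
[1.7, -8.4, 0.0, -0.0, -0.0, 5.6]
[0.8, -8.5, 0.0, -0.0, -0.0, 5.6]
[-0.0, -8.5, 0.0, -0.0, -0.0, 5.6]
[-0.8, -8.5, 0.0, -0.0, -0.0, 5.6]
[-1.7, -8.4, 0.0, -0.0, -0.0, 5.6]
[-2.5, -8.2, 0.0, -0.0, -0.0, 5.6]
[-3.3, -7.9, 0.0, -0.0, -0.0, 5.6]
[-4.0, -7.5, 0.0, -0.0, -0.0, 5.6]
[-4.7, -7.1, 0.0, -0.0, -0.0, 5.6]
[-5.4, -6.6, 0.0, -0.0, -0.0, 5.6]
```

```bash
python3 -m crank '[[0,0,45,0,0,0,1],[0,0,50,0,0,0,1],[10,0,45,0,0,0,1],[12,0,15,0,0,0,1],[9,0,0,0,0,0,1],[3,0,0,0,0,0,1],[0,0,0,0,0,0,1],[0,0,0,0,0,0,1]]'
python3 -c "
from h import *
where()"
```

```text
clock: 13.6
tcp_pos: [0.6424, -0.0341, 0.2619]
orientation: [0.001, 0.051, 0.999, -0.0]
wrist_force: [-0.3, -0.3, 0.2]
finger_gap: 0.0855
t 13.6 cross [ 63.3 -18.5] z 0.2619 yaw 180.0 tilt [ 0.1 -0. ] F [-0.3 -0.3  0.2] gap 0.0855 q [-0.18  0.51 -0.01  1.05 -0.   -0.08]
```

```bash
python3 -m crank '[[3,0,0,0,0,0,1],[2,0,0,0,0,0,1],[2,0,0,0,0,0,1],[1.2,0,0,0,0,0,1],[0,0,0,0,0,0,1],[0,0,0,0,0,0,1],[-10,0,-2,0,0,0,1],[-10,0,-50,0,0,0,1]]'
python3 -m crank '[[0,0,-50,0,0,0,0.8],[0,0,-50,0,0,0,0.8],[10,-11,0,0,0,10,0.8],[8,-13,0,0,0,10,0.8],[5,-14,0,0,0,10,0.8],[3,-15,0,0,0,10,0.8],[0,-15,0,0,0,10,0.8],[-3,-15,0,0,0,10,0.8]]'
python3 -c "
from h import *
where();plan(0,-110,.414,90,3)"
```

```text
clock: 14.6
tcp_pos: [0.6517, -0.0349, 0.3082]
orientation: [-0.006, 0.051, 0.999, 0.001]
wrist_force: [0.8, -1.1, -0.3]
finger_gap: 0.0854
clock: 15.6
tcp_pos: [0.5872, -0.0978, 0.4121]
orientation: [-0.001, 0.546, 0.838, -0.001]
wrist_force: [0.7, -0.2, 0.1]
finger_gap: 0.0681
t 15.6 cross [ 14.8 -87.5] z 0.4121 yaw 119.6 tilt [-0.2  0. ] F [ 0.7 -0.2  0.1] gap 0.0681 q [-0.3   0.35  0.12  1.34 -0.    0.85]
clock 15.6 dist mm 27.042853009485636 rot [-0.15279705 -0.05997548 29.62729148]
[-4.1, -8.0, -0.6, -0.1, -0.0, 9.9]
[-5.4, -7.2, -0.6, -0.1, -0.0, 9.9]
[-6.6, -6.2, -0.6, -0.1, -0.0, 9.9]
```

```bash
python3 -m crank '[[-4,-8,0,0,0,9.9,0.8],[-5.4,-7.2,0,0,0,9.9,0.8],[-6.6,-6.2,0,0,0,9.9,0.8],[0,0,0,0,0,0,0.8],[0,0,0,0,0,0,0.8],[0,0,0,0,0,0,0.8],[0,0,0,0,0,0,0.8],[0,0,0,0,0,0,0.8]]'
python3 - <<'E'
from h import *
where();c=calibration("wrist");im=read_camera("wrist");np.save("w8.npy",c,allow_pickle=True)
cv2.imwrite("pics/w8.png",im);cv2.imwrite("pics/w8z.png",cv2.resize(im[:290,60:460],None,fx=2,fy=2,interpolation=cv2.INTER_CUBIC))
E
```

```text
clock: 16.6
tcp_pos: [0.5709, -0.1184, 0.4127]
orientation: [-0.0, 0.74, 0.672, -0.0]
wrist_force: [-0.5, 0.2, -0.5]
finger_gap: 0.0685
t 16.6 cross [   0.7 -109.6] z 0.4127 yaw 90.3 tilt [-0. -0.] F [-0.5  0.2 -0.5] gap 0.0685 q [-0.34  0.33  0.09  1.33 -0.    1.32]
```

View pics/w8z.png

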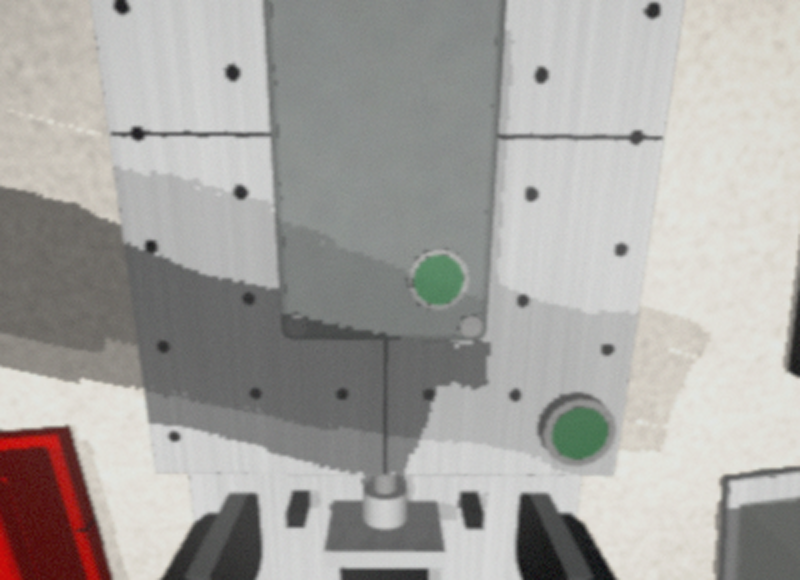

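```bash
cat >> h.py <<'E'
def rec2(c,sc,off,L,S,edges,hz=.064,lz=.146):
    f=lambda p:(off[0]+(p[0]+.5)/sc-.5,off[1]+(p[1]+.5)/sc-.5)
    x=onz(c,inter(f(L[0]),f(L[1]),f(S[0]),f(S[1])),hz)[:2]
    print("cross",x.round(4),"tcpframe")
    g=lambda p,z:w2c(onz(c,f(p),z)[:2]-x+C).round(1)
    for n,l,z in(("L",L,hz),("S",S,hz)):print(n,[g(p,z) for p in l])
    for e in edges:print("edge",[g(p,lz) for p in e])
E
python3 - <<'E'
from h import *
c=np.load("w8.npy",allow_pickle=True).item()
rec2(c,2,(60,0),[(387,340),(386,470)],[(112,132),(660,137)],[[(266,10),(281,315)],[(506,10),(486,320)],[(290,338),(480,338)]])
E
```

```text
cross [ 0.5825 -0.0092] tcpframe
L [array([  -0.2, -105.8]), array([  -0.4, -186.8])]
S [array([-138.2,    0.3]), array([136. ,  -0.3])]
edge [array([-43. ,  33.3]), array([-43.7, -74.5])]
edge [array([40.7, 33.8]), array([ 40.4, -76.1])]
edge [array([-40.4, -84.2]), array([ 38.4, -83.7])]
```

Witness: recorder x ≈ −0.5±1 mm, y ≈ −17.5, square. Now descend behind the −y end and push +y.

```bash
python3 -m crank '[[0,0,45,0,0,0,0.8],[-2,0,50,0,0,0,0.8],[0,0,45,0,0,0.3,0.8],[0,0,14,0,0,0,0.8],[2,0,0,0,0,0,0.8],[4,0,0,0,0,0,0.8],[2,0,0,0,0,0,0.8],[0,0,0,0,0,0,0.8]]'
python3 - <<'E'
from h import *
where();cv2.imwrite("pics/w9.png",read_camera("wrist"))
E
```

```text
clock: 17.65
tcp_pos: [0.5719, -0.1125, 0.2599]
orientation: [0.001, 0.742, 0.67, 0.0]
wrist_force: [-0.6, -0.5, 0.3]
finger_gap: 0.0687
t 17.65 cross [   1.1 -103.6] z 0.2599 yaw 90.0 tilt [ 0.1 -0. ] F [-0.6 -0.5  0.3] gap 0.0687 q [-0.33  0.41 -0.18  0.98 -0.    1.34]
```

View pics/w9.png

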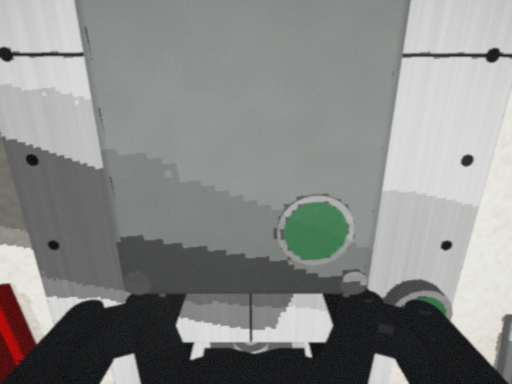

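Fingers sit symmetrically behind the end (edges at 120 and 370). Push about 21 mm.

```bash
python3 -m crank '[[3,0,0,0,0,0,0.8],[3,0,0,0,0,0,0.8],[3,0,0,0,0,0,0.8],[3,0,0,0,0,0,0.8],[3,0,0,0,0,0,0.8],[3,0,0,0,0,0,0.8],[2,0,0,0,0,0,0.8],[1,0,0,0,0,0,0.8]]'
python3 -c "
from h import *
where()"
python3 -m crank '[[0,0,0,0,0,0,0.8],[-10,0,-2,0,0,0,0.8],[-10,0,-50,0,0,0,0.8],[30,0,-55,0,0,0,0.8],[25,0,-45,0,0,0,0.8],[0,0,0,0,0,0,0.8],[0,0,0,0,0,0,0.8],[0,0,0,0,0,0,0.8]]'
python3 - <<'E'
from h import *
where();c=calibration("wrist");im=read_camera("wrist");np.save("w10.npy",c,allow_pickle=True)
cv2.imwrite("pics/w10.png",im);cv2.imwrite("pics/w10z.png",cv2.resize(im[:290,60:460],None,fx=2,fy=2,interpolation=cv2.INTER_CUBIC))
E
```

```text
clock: 18.7
tcp_pos: [0.5737, -0.0917, 0.2588]
orientation: [0.0, 0.742, 0.67, -0.0]
wrist_force: [0.4, -6.2, 2.4]
finger_gap: 0.0682
t 18.7 cross [  0.8 -82.7] z 0.2588 yaw 90.0 tilt [ 0. -0.] F [ 0.4 -6.2  2.4] gap 0.0682 q [-0.3   0.41 -0.19  0.98 -0.    1.38]
clock: 19.7
tcp_pos: [0.5767, -0.0573, 0.4086]
orientation: [-0.002, 0.742, 0.67, -0.001]
wrist_force: [0.4, -1.3, 0.3]
finger_gap: 0.068
t 19.7 cross [  0.3 -48.3] z 0.4086 yaw 89.9 tilt [-0.2  0.1] F [ 0.4 -1.3  0.3] gap 0.068 q [-0.24  0.32  0.07  1.32  0.    1.44]
```

View pics/w10z.png

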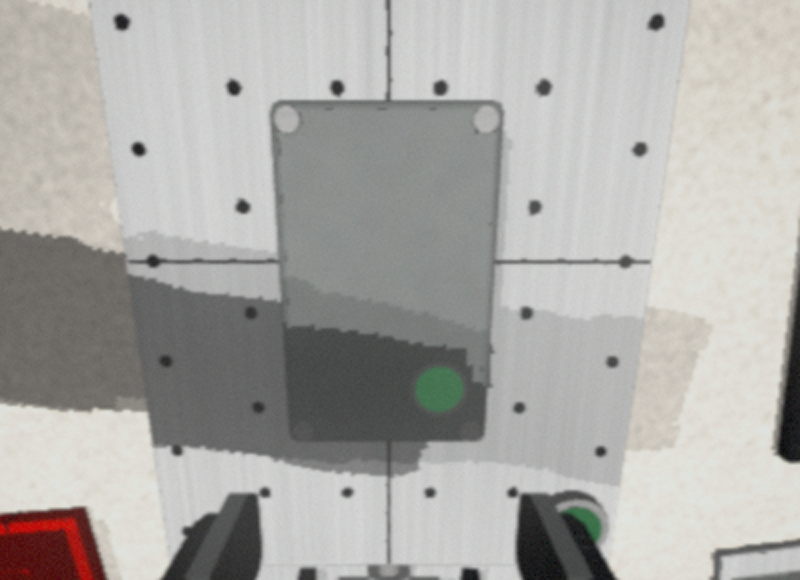

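Run:
```python
from h import *
c=np.load("w10.npy",allow_pickle=True).item()
L=[(388,5),(388.5,560)];S=[(128,261.5),(650,261.5)]
B,Rr,Tt,Ll=[(300,440.5),(475,440.5)],[(502,120),(485.5,430)],[(285,100.5),(490,101)],[(271.5,120),(289,430)]
rec(c,2,(60,0),L,S,[B,Rr,Tt,Ll])
rec2(c,2,(60,0),L,S,[B,Rr,Tt,Ll])
im=read_camera("top");cv2.imwrite("pics/top10.png",cv2.resize(im[125:240,150:370],None,fx=3.6,fy=3.6,interpolation=cv2.INTER_CUBIC))
```

```text
cross [ 0.5814 -0.0095] yaw long -0.1007 short -0.1011
sides mm [np.float64(132.9), np.float64(83.4), np.float64(133.2), np.float64(84.7)]
edge yaws (rec) [np.float64(-0.1), np.float64(-0.096), np.float64(-0.104), np.float64(-0.105)]
rec-cross x,y mm -0.2 0.4
cross [ 0.5814 -0.0095] tcpframe
L [array([ -0. , 116.9]), array([ 1.00e-01, -1.86e+02])]
S [array([-137.8,    0. ]), array([138.3,  -0. ])]
edge [array([-38. , -66.6]), array([ 37.8, -66.6])]
edge [array([41.5, 60.1]), array([ 42.1, -61.6])]
edge [array([-36.7,  66.6]), array([36.8, 66.3])]
edge [array([-42. ,  60.2]), array([-42.5, -61.7])]
```

View pics/top10.png

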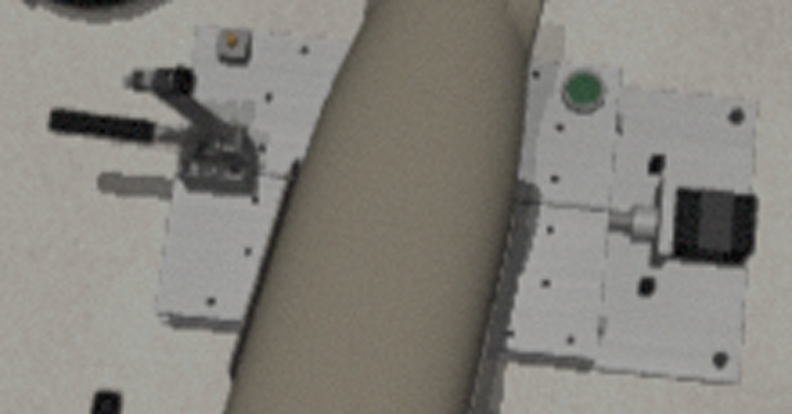

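Recorder is at (−0.2, +0.4) mm, square within 0.005 rad, lines meeting the lid's mid sides. Now around the near side of the clamp to view its handle.

```bash
python3 -m crank '[[20,-50,-20,0,0,0,0.8],[50,-55,0,0,0,0,0.8],[60,0,0,0,0,0,0.8],[60,0,0,0,0,0,0.8],[50,0,0,0,0,0,0.8],[0,0,0,0,0,0,0.8],[0,0,0,0,0,0,0.8],[0,0,0,0,0,0,0.8]]'
python3 - <<'E'
from h import *
where();c=calibration("wrist");im=read_camera("wrist");np.save("w11.npy",c,allow_pickle=True)
cv2.imwrite("pics/w11.png",im)
im=read_camera("top");cv2.imwrite("pics/top11.png",cv2.resize(im[125:240,150:370],None,fx=3.6,fy=3.6,interpolation=cv2.INTER_CUBIC))
im=read_camera("side");cv2.imwrite("pics/side11.png",cv2.resize(im[100:300,220:340],None,fx=3,fy=3,interpolation=cv2.INTER_CUBIC))
E
```

```text
clock: 20.8
tcp_pos: [0.5051, 0.1823, 0.4302]
orientation: [-0.0, 0.743, 0.669, -0.0]
wrist_force: [0.1, -0.7, -0.5]
finger_gap: 0.0685
t 20.8 cross [-95.2 183. ] z 0.4302 yaw 89.8 tilt [-0. -0.] F [ 0.1 -0.7 -0.5] gap 0.0685 q [ 0.2   0.23  0.    1.34 -0.    1.87]
```

View pics/w11.png

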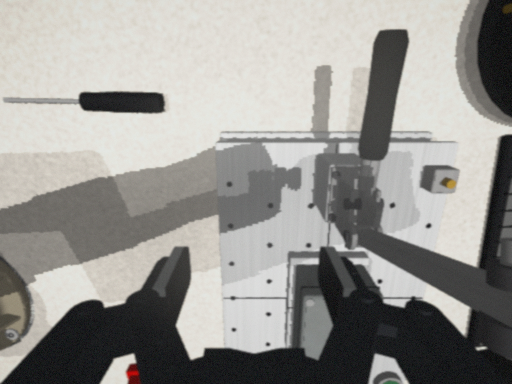

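View pics/top11.png

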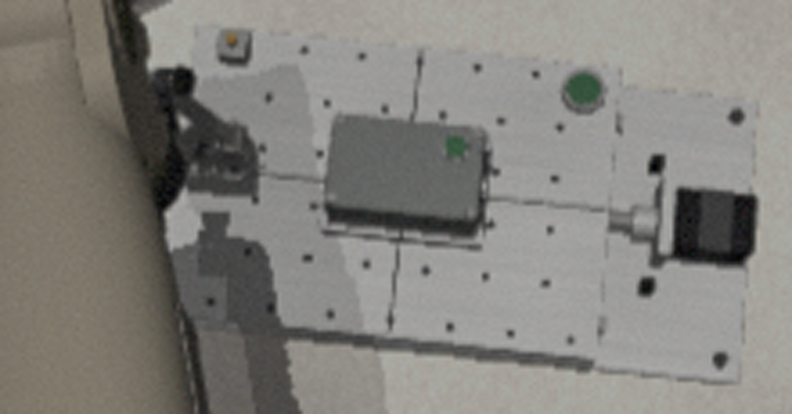

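View pics/side11.png

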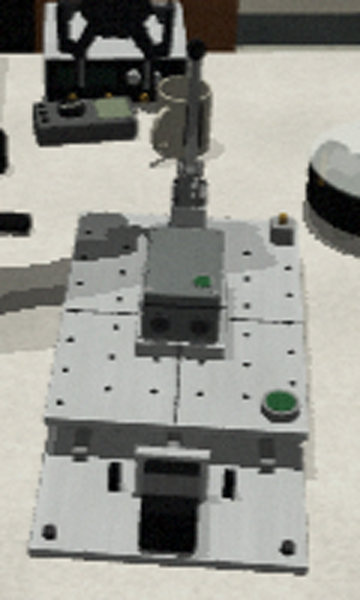

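Run:
```python
from h import *
c=np.load("w11.npy",allow_pickle=True).item();T=calibration("top")
z=lambda x,y:(150+(x+.5)/3.6-.5,120+(y+.5)/3.6-.5)
for a,b in (((50,137),(391,31)),((155,149),(373,157))):
    X,e=tri([ray(T,z(*a)),ray(c,b)]);print(w2c(X),X[2],e)
plan(0,272,.43,90,4)
```

```text
[  2.96597211 309.30464703] 0.1657076321624345 [np.float64(0.00025572822808880575), np.float64(0.000255728228088784)]
[  3.76744581 217.67950058] 0.16045498151190102 [np.float64(0.0007620855007840545), np.float64(0.0007620855007843663)]
clock 20.95 dist mm 130.18751457458916 rot [-0.00028446  0.01023396 -0.16385199]
[22.3, 23.7, 0.1, -0.0, 0.0, -0.0]
[22.3, 23.7, 0.1, -0.0, 0.0, -0.0]
[22.3, 23.7, 0.1, -0.0, 0.0, -0.0]
[22.2, 23.8, 0.1, -0.0, 0.0, -0.0]
```

```bash
python3 -m crank '[[30,0,0,0,0,0,0.8],[40,20,0,0,0,0,0.8],[19,40,0,0,0,0,0.8],[0,36,0,0,0,0,0.8],[0,0,0,0,0,0,0.8],[0,0,0,0,0,0,0.8],[0,0,0,0,0,0,0.8],[0,0,0,0,0,0,0.8]]'
python3 - <<'E'
from h import *
where();c=calibration("wrist");im=read_camera("wrist");np.save("w12.npy",c,allow_pickle=True)
cv2.imwrite("pics/w12.png",im)
E
```

```text
clock: 21.95
tcp_pos: [0.6088, 0.2624, 0.4313]
orientation: [0.0, 0.742, 0.67, 0.0]
wrist_force: [-0.0, 0.1, 0.1]
finger_gap: 0.0681
t 21.95 cross [ -0.  273.1] z 0.4313 yaw 90.0 tilt [0. 0.] F [-0.   0.1  0.1] gap 0.0681 q [ 0.29  0.49  0.38  1.46 -0.    1.96]
```

View pics/w12.png

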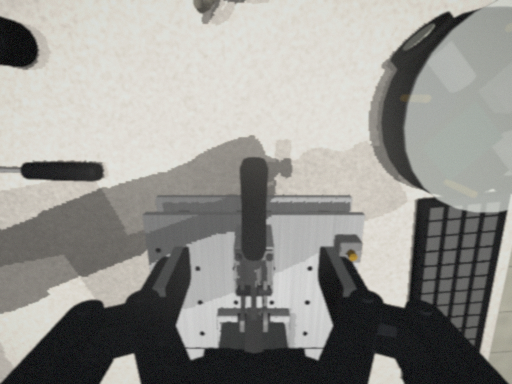

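Run:
```python
from h import *
c=np.load("w11.npy",allow_pickle=True).item();d=np.load("w12.npy",allow_pickle=True).item()
for a,b in (((391,31),(254,160)),((373,157),(254,257))):
    X,e=tri([ray(c,a),ray(d,b)]);print(w2c(X),X[2],e)
```

```text
[  0.97722998 308.23682581] 0.171554756344069 [np.float64(0.00035228429903185046), np.float64(0.00035228429903193546)]
[  0.83973096 219.52645846] 0.1707106286191231 [np.float64(0.0006471358162358535), np.float64(0.0006471358162360162)]
```

Grip centred at (254,160–257) px; triangulated z ≈ 0.171, x ≈ +1, y 219.5–308 mm, which fits the 42–132 mm grip. Descend and grasp at ~103 mm from the pivot.

```bash
python3 -m crank '[[6.5,0.7,40,0,0,0,0.8],[0,0,40,0,0,0,0.8],[0,0,27,0,0,0,0.8],[0,0,0,0,0,0,0.8],[0,0,0,0,0,0,0],[0,0,0,0,0,0,0],[0,0,0,0,0,0,0],[0,0,0,0,0,0,0]]' 50
python3 - <<'E'
from h import *
where();cv2.imwrite("pics/w13.png",read_camera("wrist"))
E
```

```text
clock: 23.0
tcp_pos: [0.6097, 0.2693, 0.3249]
orientation: [-0.001, 0.742, 0.671, -0.0]
wrist_force: [-6.2, 1.2, 4.5]
finger_gap: 0.0205
t 23.0 cross [2.0e-01 2.8e+02] z 0.3249 yaw 90.0 tilt [-0.1  0.1] F [-6.2  1.2  4.5] gap 0.0205 q [0.3  0.52 0.17 1.22 0.   1.97]
```

View pics/w13.png

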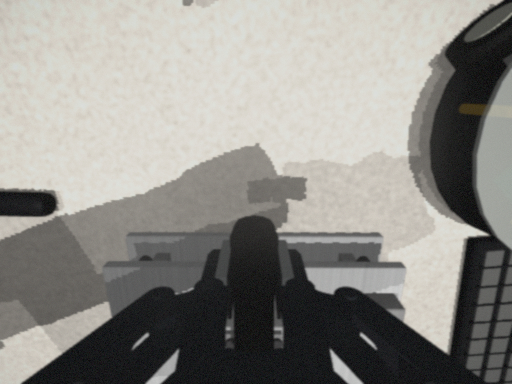

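Held (gap 20.5 mm). Work out the arc steps.

Run:
```python
import numpy as np
th=np.r_[np.linspace(.09,1.41,17),np.linspace(1.41,1.60,9)[1:]]
y=103*np.cos(th);z=103*np.sin(th)
for a in zip(np.diff(y).round(1),(-np.diff(z)).round(1)):print(a)
```

```text
(np.float64(-1.1), np.float64(-8.4))
(np.float64(-1.8), np.float64(-8.3))
(np.float64(-2.5), np.float64(-8.1))
(np.float64(-3.1), np.float64(-7.9))
(np.float64(-3.8), np.float64(-7.6))
(np.float64(-4.4), np.float64(-7.3))
(np.float64(-5.0), np.float64(-6.9))
(np.float64(-5.5), np.float64(-6.4))
(np.float64(-6.0), np.float64(-6.0))
(np.float64(-6.5), np.float64(-5.5))
(np.float64(-6.9), np.float64(-4.9))
(np.float64(-7.3), np.float64(-4.3))
(np.float64(-7.7), np.float64(-3.7))
(np.float64(-7.9), np.float64(-3.0))
(np.float64(-8.2), np.float64(-2.4))
(np.float64(-8.3), np.float64(-1.7))
(np.float64(-2.4), np.float64(-0.4))
(np.float64(-2.4), np.float64(-0.3))
(np.float64(-2.4), np.float64(-0.2))
(np.float64(-2.4), np.float64(-0.2))
(np.float64(-2.4), np.float64(-0.1))
(np.float64(-2.4), np.float64(-0.1))
(np.float64(-2.4), np.float64(-0.0))
(np.float64(-2.4), np.float64(0.0))
```

```bash
python3 -m crank '[[-1.1,0,-8.4,0,0,0,0],[-1.8,0,-8.3,0,0,0,0],[-2.5,0,-8.1,0,0,0,0],[-3.1,0,-7.9,0,0,0,0],[-3.8,0,-7.6,0,0,0,0],[-4.4,0,-7.3,0,0,0,0],[-5,0,-6.9,0,0,0,0],[-5.5,0,-6.4,0,0,0,0]]' 50
python3 - <<'E'
from h import *
where();cv2.imwrite("pics/w14.png",read_camera("wrist"));cv2.imwrite("pics/s14.png",cv2.resize(read_camera("side")[60:260,200:340],None,fx=3,fy=3))
E
```

```text
clock: 24.05
tcp_pos: [0.6072, 0.243, 0.384]
orientation: [-0.002, 0.742, 0.671, -0.0]
wrist_force: [-4.0, 7.5, -6.6]
finger_gap: 0.0204
t 24.05 cross [  0.4 253.6] z 0.384 yaw 90.0 tilt [-0.2  0.2] F [-4.   7.5 -6.6] gap 0.0204 q [0.26 0.48 0.24 1.34 0.   1.93]
```

View pics/w14.png

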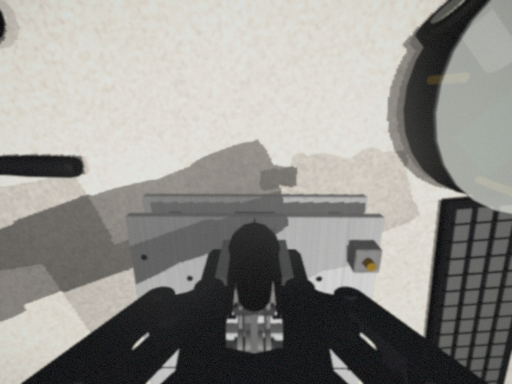

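View pics/s14.png

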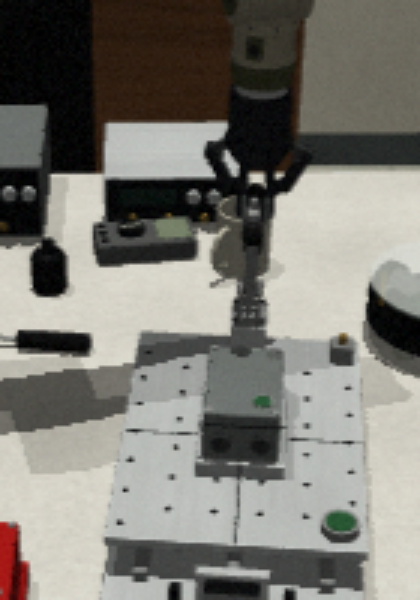

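The handle follows (grip foreshortened at (254,265), clamp arm leaning towards the recorder), forces under 10 N. Continue.

```bash
python3 -m crank '[[-6,0,-6,0,0,0,0],[-6.5,0,-5.5,0,0,0,0],[-6.9,0,-4.9,0,0,0,0],[-7.3,0,-4.3,0,0,0,0],[-7.7,0,-3.7,0,0,0,0],[-7.9,0,-3,0,0,0,0],[-8.2,0,-2.4,0,0,0,0],[-8.3,0,-1.7,0,0,0,0]]' 50
python3 - <<'E'
from h import *
where();cv2.imwrite("pics/w15.png",read_camera("wrist"));cv2.imwrite("pics/s15.png",cv2.resize(read_camera("side")[60:260,200:340],None,fx=3,fy=3))
E
```

```text
clock: 25.15
tcp_pos: [0.6009, 0.1853, 0.4182]
orientation: [-0.002, 0.741, 0.671, 0.002]
wrist_force: [-6.8, 11.5, 4.4]
finger_gap: 0.02
t 25.15 cross [-1.000e-01  1.956e+02] z 0.4182 yaw 90.1 tilt [0.  0.4] F [-6.8 11.5  4.4] gap 0.02 q [0.17 0.42 0.23 1.38 0.01 1.84]
```

View pics/s15.png

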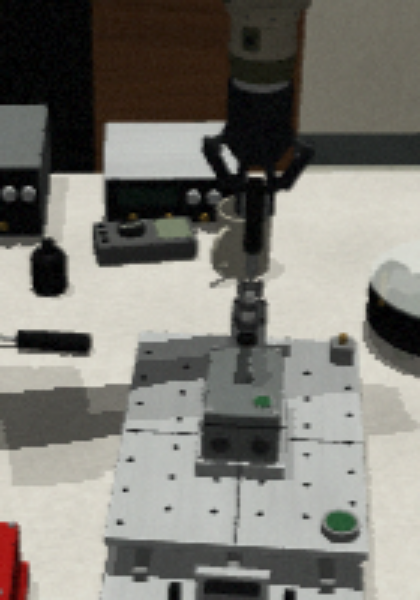

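The arm is nearly level over the lid. Last slow part.

```bash
python3 -m crank '[[-2.4,0,-0.4,0,0,0,0],[-2.4,0,-0.3,0,0,0,0],[-2.4,0,-0.2,0,0,0,0],[-2.4,0,-0.2,0,0,0,0],[-2.4,0,-0.1,0,0,0,0],[-2.4,0,0,0,0,0,0],[-2.4,0,0,0,0,0,0],[-2.4,0,0,0,0,0,0]]' 50
python3 - <<'E'
from h import *
where();cv2.imwrite("pics/w16.png",read_camera("wrist"))
E
```

```text
clock: 26.25
tcp_pos: [0.5987, 0.1663, 0.4208]
orientation: [-0.002, 0.741, 0.671, 0.003]
wrist_force: [-8.4, 9.9, 10.2]
finger_gap: 0.0194
t 26.25 cross [ -0.4 176.5] z 0.4208 yaw 90.1 tilt [0.1 0.4] F [-8.4  9.9 10.2] gap 0.0194 q [0.14 0.4  0.21 1.38 0.01 1.81]
```

View pics/w16.png

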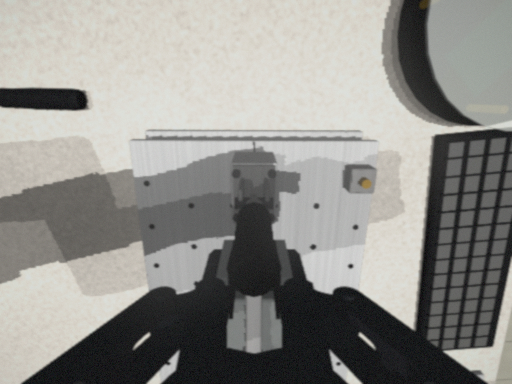

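```bash
python3 -m crank '[[-1.5,0,0,0,0,0,0],[-1.5,0,0,0,0,0,0],[-1.5,0,0,0,0,0,0],[0,0,0,0,0,0,0],[0,0,0,0,0,0,0],[0,0,0,0,0,0,0],[0,0,0,0,0,0,0],[0,0,0,0,0,0,0]]' 50
python3 - <<'E'
from h import *
where();cv2.imwrite("pics/s17.png",cv2.resize(read_camera("side")[60:260,200:340],None,fx=3,fy=3))
E
```

```text
clock: 27.3
tcp_pos: [0.5982, 0.1614, 0.4209]
orientation: [-0.002, 0.741, 0.671, 0.002]
wrist_force: [-9.8, 7.5, 10.4]
finger_gap: 0.0186
t 27.3 cross [ -0.4 171.6] z 0.4209 yaw 90.1 tilt [0.1 0.3] F [-9.8  7.5 10.4] gap 0.0186 q [0.13 0.4  0.21 1.38 0.01 1.8 ]
```

View pics/s17.png

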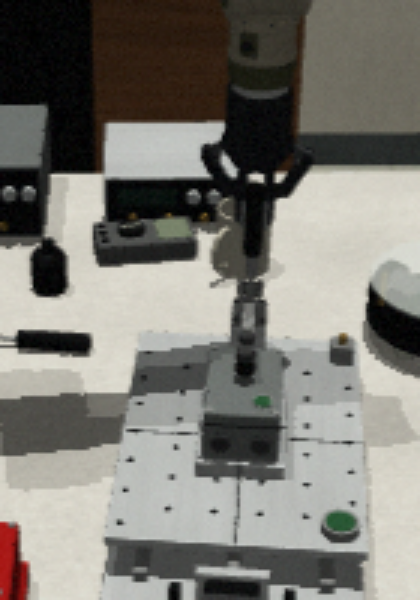

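Force did not rise and the gap shrank: the pads are slipping past the grip. I'll release, rise, and push from behind with shut fingers.

```bash
python3 -m crank '[[0,0,0,0,0,0,0.8],[0,0,0,0,0,0,0.8],[0,0,0,0,0,0,0.8],[0,0,-40,0,0,0,0.8],[0,0,-30,0,0,0,0.8],[0,0,0,0,0,0,0.8],[0,0,0,0,0,0,0.8],[0,0,0,0,0,0,0.8]]' 50
python3 - <<'E'
from h import *
where();c=calibration("wrist");im=read_camera("wrist");np.save("w18.npy",c,allow_pickle=True);cv2.imwrite("pics/w18.png",im)
cv2.imwrite("pics/s18.png",cv2.resize(read_camera("side")[60:260,200:340],None,fx=3,fy=3))
E
```

```text
clock: 28.35
tcp_pos: [0.5997, 0.1595, 0.4856]
orientation: [-0.001, 0.742, 0.67, -0.001]
wrist_force: [-0.3, -0.2, 0.4]
finger_gap: 0.0684
t 28.35 cross [  1.3 169.8] z 0.4856 yaw 89.9 tilt [-0.1 -0. ] F [-0.3 -0.2  0.4] gap 0.0684 q [ 0.13  0.41  0.38  1.54 -0.    1.8 ]
```

View pics/w18.png

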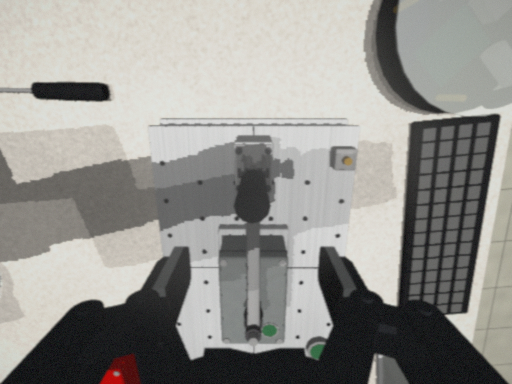

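View pics/s18.png

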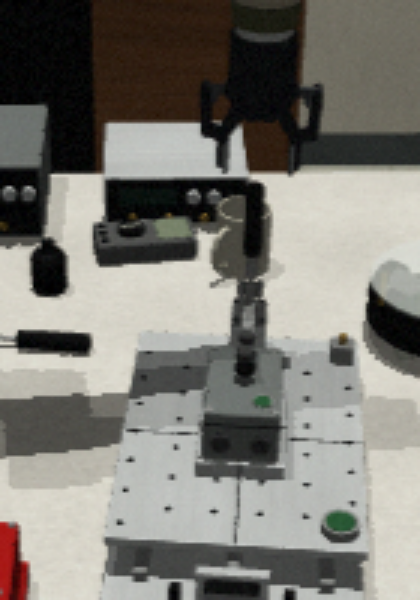

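Run:
```python
from h import *
c=np.load("w18.npy",allow_pickle=True).item()
im=cv2.imread("pics/w18.png");cv2.imwrite("pics/w18z.png",cv2.resize(im[120:350,190:330],None,fx=4,fy=4,interpolation=cv2.INTER_CUBIC)[:600])
for v in (198,202,206,210):print(v,w2c(onz(c,(253,v),.292)))
print(w2c(onz(c,(253,333),.155)))
```

```text
198 [  1.33118153 196.24320021]
202 [  1.32816342 193.70924958]
206 [  1.32511601 191.15070218]
210 [  1.32203888 188.56719813]
[  0.35101268 -40.62332699]
```

View pics/w18z.png

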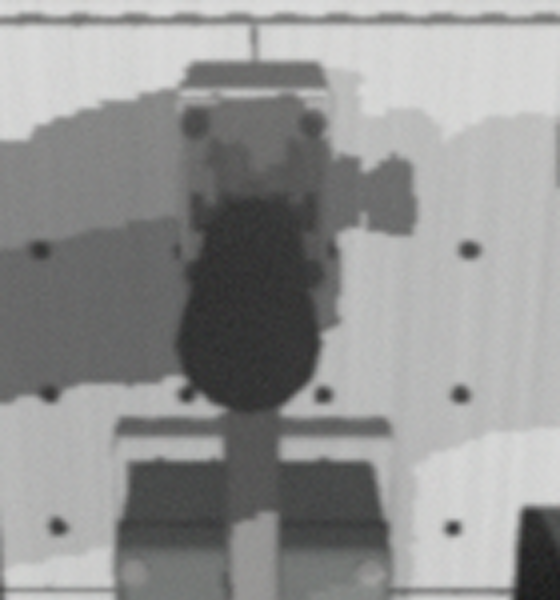

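Grip top sits at y ≈ 192 mm, so the handle is about 0.11 rad short. Go behind it and push.

```bash
python3 -m crank '[[40,0,0,0,0,0,0.3],[27,0,0,0,0,0,0],[0,0,30,0,0,0,0],[0,0,40,0,0,0,0],[-8,0,0,0,0,0,0],[-5,0,0,0,0,0,0],[0,0,0,0,0,0,0],[0,0,0,0,0,0,0]]' 50
python3 - <<'E'
from h import *
where();cv2.imwrite("pics/w19.png",read_camera("wrist"))
E
```

```text
clock: 29.45
tcp_pos: [0.6056, 0.2132, 0.4188]
orientation: [0.001, 0.742, 0.67, 0.001]
wrist_force: [0.1, -0.4, 0.2]
finger_gap: 0.0001
t 29.45 cross [  1.7 223.8] z 0.4188 yaw 89.9 tilt [0.2 0. ] F [ 0.1 -0.4  0.2] gap 0.0001 q [0.21 0.45 0.27 1.4  0.   1.89]
```

View pics/w19.png

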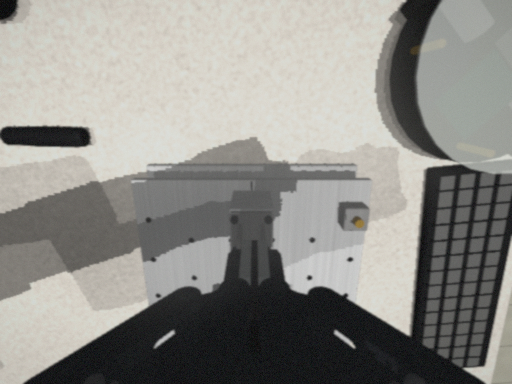

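Fingers are shut behind the handle. Push slowly towards −y.

```bash
python3 -m crank '[[-3,0,0,0,0,0,0],[-3,0,0,0,0,0,0],[-3,0,0,0,0,0,0],[-3,0,0,0,0,0,0],[-2.5,0,0,0,0,0,0],[-2.5,0,0,0,0,0,0],[-2,0,0,0,0,0,0],[-2,0,0,0,0,0,0]]' 50
python3 - <<'E'
from h import *
where()
E
```

```text
clock: 30.5
tcp_pos: [0.6031, 0.1932, 0.4179]
orientation: [-0.0, 0.742, 0.67, 0.001]
wrist_force: [-0.6, 8.1, 3.9]
finger_gap: -0.0002
t 30.5 cross [  1.3 203.7] z 0.4179 yaw 90.0 tilt [0.1 0.1] F [-0.6  8.1  3.9] gap -0.0002 q [0.18 0.43 0.24 1.39 0.   1.85]
```

Pushing at 8 N and moving. Continue until the force jumps at the stop.

```bash
python3 -m crank '[[-1,0,0,0,0,0,0],[-1,0,0,0,0,0,0],[-1,0,0,0,0,0,0],[-0.5,0,0,0,0,0,0],[0,0,0,0,0,0,0],[0,0,0,0,0,0,0],[0,0,0,0,0,0,0],[0,0,0,0,0,0,0]]' 50
python3 - <<'E'
from h import *
where();cv2.imwrite("pics/w20.png",read_camera("wrist"))
E
```

```text
clock: 31.5
tcp_pos: [0.6027, 0.1902, 0.4182]
orientation: [-0.0, 0.742, 0.671, 0.002]
wrist_force: [0.0, 9.4, 4.6]
finger_gap: -0.0001
t 31.5 cross [  1.2 200.6] z 0.4182 yaw 90.0 tilt [0.1 0.2] F [0.  9.4 4.6] gap -0.0001 q [0.18 0.42 0.24 1.38 0.   1.85]
```

```bash
python3 -m crank '[[-1,0,0,0,0,0,0],[-1,0,0,0,0,0,0],[-1,0,0,0,0,0,0],[-1,0,0,0,0,0,0],[0,0,0,0,0,0,0],[0,0,0,0,0,0,0],[0,0,0,0,0,0,0],[0,0,0,0,0,0,0]]' 50
python3 - <<'E'
from h import *
where();cv2.imwrite("pics/w20.png",read_camera("wrist"))
E
```

```text
clock: 32.55
tcp_pos: [0.6024, 0.1879, 0.4184]
orientation: [-0.002, 0.741, 0.671, 0.004]
wrist_force: [0.8, 16.7, 5.0]
finger_gap: 0.0
t 32.55 cross [  1.1 198.3] z 0.4184 yaw 90.1 tilt [0.2 0.4] F [ 0.8 16.7  5. ] gap 0.0 q [0.17 0.42 0.24 1.38 0.01 1.84]
```

```bash
python3 -m crank '[[-1,0,0,0,0,0,0],[-1,0,0,0,0,0,0],[-1,0,0,0,0,0,0],[-1,0,0,0,0,0,0],[0,0,0,0,0,0,0],[0,0,0,0,0,0,0],[0,0,0,0,0,0,0],[0,0,0,0,0,0,0]]' 50
python3 - <<'E'
from h import *
where()
E
```

```text
clock: 33.6
tcp_pos: [0.6022, 0.1865, 0.4185]
orientation: [-0.004, 0.74, 0.672, 0.006]
wrist_force: [2.0, 29.0, 3.1]
finger_gap: -0.0001
t 33.6 cross [  1.  196.9] z 0.4185 yaw 90.3 tilt [0.2 0.8] F [ 2.  29.   3.1] gap -0.0001 q [0.17 0.42 0.23 1.38 0.01 1.84]
```

Force 29 N with no further motion: the stop. Back off, rise, look.

```bash
python3 -m crank '[[12,0,0,0,0,0,0],[20,0,0,0,0,0,0],[0,0,-40,0,0,0,0],[0,0,-45,0,0,0,0.8],[-35,0,0,0,0,0,0.8],[-25,0,0,0,0,0,0.8],[0,0,0,0,0,0,0.8],[0,0,0,0,0,0,0.8]]' 50
python3 - <<'E'
from h import *
where();c=calibration("wrist");im=read_camera("wrist");np.save("w21.npy",c,allow_pickle=True);cv2.imwrite("pics/w21.png",im)
cv2.imwrite("pics/w21z.png",cv2.resize(im[100:350,150:350],None,fx=2.4,fy=2.4,interpolation=cv2.INTER_CUBIC)[:600])
im=read_camera("side");cv2.imwrite("pics/s21.png",cv2.resize(im[130:260,220:340],None,fx=4.5,fy=4.5,interpolation=cv2.INTER_CUBIC))
E
```

```text
clock: 34.6
tcp_pos: [0.5993, 0.1534, 0.5017]
orientation: [-0.0, 0.742, 0.67, -0.0]
wrist_force: [-0.2, -0.1, -0.3]
finger_gap: 0.0683
t 34.6 cross [  1.5 163.7] z 0.5017 yaw 89.9 tilt [-0. -0.] F [-0.2 -0.1 -0.3] gap 0.0683 q [ 0.12  0.41  0.42  1.58 -0.    1.79]
```

View pics/w21z.png

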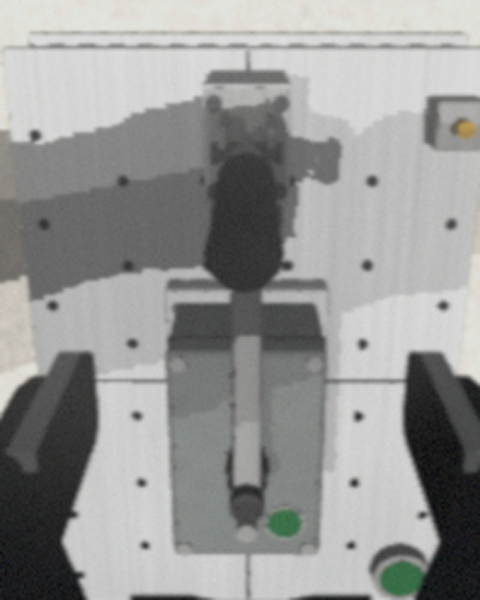

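View pics/s21.png

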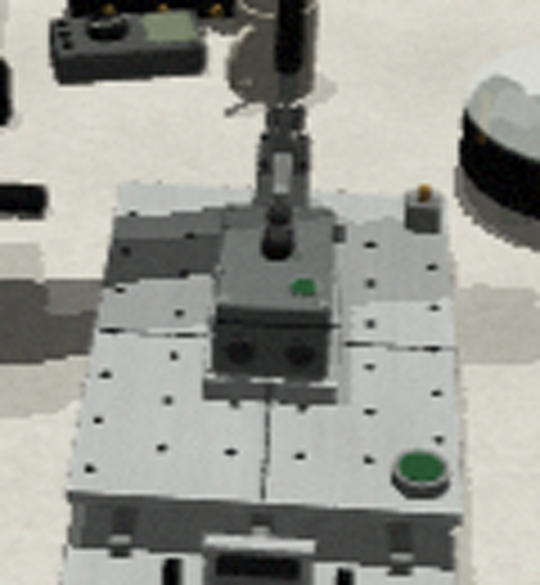

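Run:
```python
from h import *
c=np.load("w21.npy",allow_pickle=True).item()
for v in (203,205,207):print(v,w2c(onz(c,(251.5,v),.294)))
L=[(247.5,50),(248.5,570)];S=[(100,380.5),(403,381.5)]
B,Rr,Tt,Ll=[(190,553),(308,552.5)],[(327,355),(318,540)],[(180,337),(315,336)],[(168,355),(175.5,540)]
rec(c,2.4,(150,100),L,S,[B,Rr,Tt,Ll])
rec2(c,2.4,(150,100),L,S,[B,Rr,Tt,Ll])
```

```text
203 [  0.79644644 181.60432683]
205 [  0.79204027 180.21408853]
207 [  0.78761272 178.81710325]
cross [ 0.5821 -0.0104] yaw long -0.1007 short -0.105
sides mm [np.float64(142.1), np.float64(83.5), np.float64(141.8), np.float64(82.9)]
edge yaws (rec) [np.float64(-0.096), np.float64(-0.108), np.float64(-0.093), np.float64(-0.104)]
rec-cross x,y mm -0.3 5.7
cross [ 0.5821 -0.0104] tcpframe
L [array([-1.000e-01,  2.146e+02]), array([ 1.000e-01, -1.608e+02])]
S [array([-98.7,   0.4]), array([103.2,  -0.4])]
edge [array([-33.9, -65.2]), array([ 35.3, -64.9])]
edge [array([41.7, 66. ]), array([ 40.8, -55.7])]
edge [array([-35. ,  76.6]), array([35.1, 77.2])]
edge [array([-41.7,  66. ]), array([-42.1, -55.7])]
```

```bash
python3 -m crank '[[-45,0,0,0,0,0,0.8],[-55,0,0,0,0,0,0.8],[-55,0,10,0,0,0,0.8],[-55,0,40,0,0,0,0.8],[0,0,40,0,0,0,0.8],[0,0,0,0,0,0,0.8],[0,0,0,0,0,0,0.8],[0,0,0,0,0,0,0.8]]' 50
python3 - <<'E'
from h import *
where();c=calibration("wrist");im=read_camera("wrist");np.save("w22.npy",c,allow_pickle=True);cv2.imwrite("pics/w22.png",im)
cv2.imwrite("pics/w22z.png",cv2.resize(im[:290,60:460],None,fx=2,fy=2,interpolation=cv2.INTER_CUBIC))
E
```

```text
clock: 35.7
tcp_pos: [0.579, -0.0504, 0.4176]
orientation: [0.002, 0.742, 0.671, 0.001]
wrist_force: [-0.4, 0.0, -0.6]
finger_gap: 0.0684
t 35.7 cross [  1.8 -41.2] z 0.4176 yaw 90.0 tilt [ 0.2 -0.1] F [-0.4  0.  -0.6] gap 0.0684 q [-0.22  0.32  0.09  1.33 -0.    1.45]
```

View pics/w22z.png

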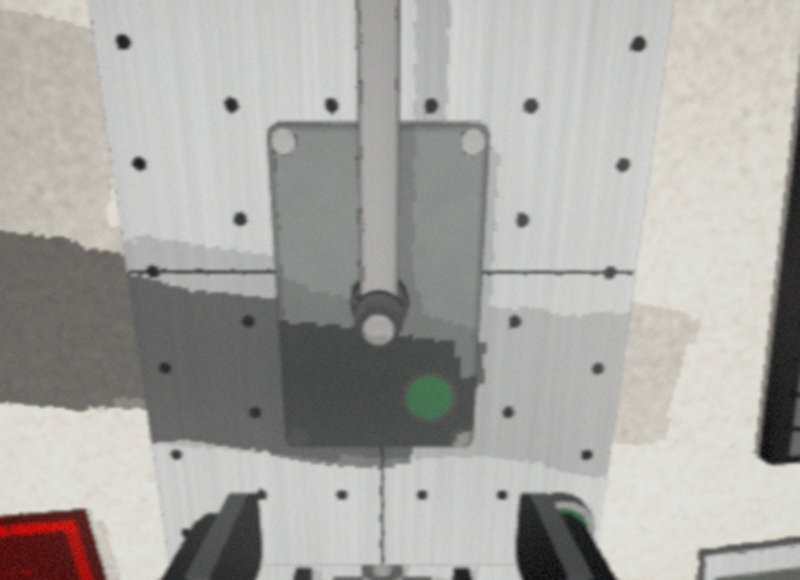

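Run:
```python
from h import *
c=np.load("w22.npy",allow_pickle=True).item()
L=[(382,450),(382.3,560)];S=[(128,271.5),(634,271.5)]
B,Rr,Tt,Ll=[(300,446),(465,446)],[(489.5,145),(473,435)],[(285,122.5),(475,122.5)],[(268,140),(286,435)]
rec(c,2,(60,0),L,S,[B,Rr,Tt,Ll])
rec2(c,2,(60,0),L,S,[B,Rr,Tt,Ll])
f=lambda p:(60+(p[0]+.5)/2-.5,(p[1]+.5)/2-.5)
for z in (.155,.165,.175,.185):print(z,w2c(onz(c,f((379,327)),z)))
```

```text
cross [ 0.5817 -0.0093] yaw long -0.1004 short -0.0998
sides mm [np.float64(133.6), np.float64(84.3), np.float64(133.4), np.float64(83.9)]
edge yaws (rec) [np.float64(-0.101), np.float64(-0.104), np.float64(-0.099), np.float64(-0.101)]
rec-cross x,y mm -0.4 -0.2
cross [ 0.5817 -0.0093] tcpframe
L [array([ 1.000e-01, -1.073e+02]), array([ 1.000e-01, -1.861e+02])]
S [array([-138.4,   -0.2]), array([138.3,   0.2])]
edge [array([-36.4, -66.8]), array([ 38.2, -66.8])]
edge [array([41.9, 59. ]), array([ 41.6, -61.4])]
edge [array([-35.6,  66.6]), array([36. , 66.8])]
edge [array([-42.4,  60.5]), array([-42.4, -61.4])]
0.155 [-0.03181858 -9.75151274]
0.165 [ 0.08923865 -7.42445205]
0.175 [ 0.21029588 -5.09739136]
0.185 [ 0.33135311 -2.77033066]
```

Run:
```python
from h import *
im=read_camera("side");cv2.imwrite("pics/side23.png",im);cv2.imwrite("pics/s23.png",cv2.resize(im[90:240,230:350],None,fx=4,fy=4,interpolation=cv2.INTER_CUBIC))
im=read_camera("top");cv2.imwrite("pics/top23.png",im);cv2.imwrite("pics/t23.png",cv2.resize(im[110:230,150:350],None,fx=4,fy=4,interpolation=cv2.INTER_CUBIC))
```

View pics/s23.png

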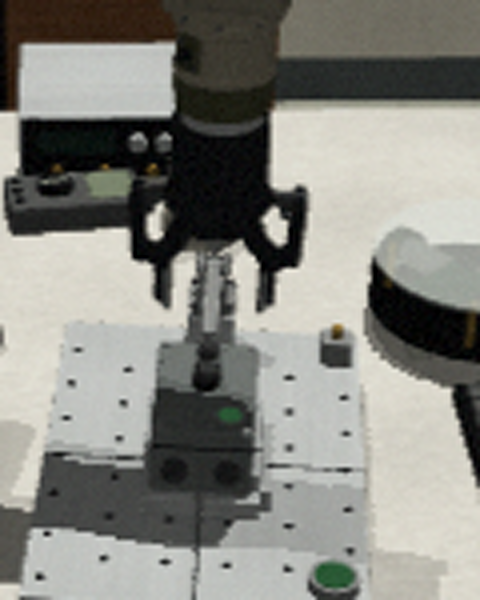

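View pics/t23.png

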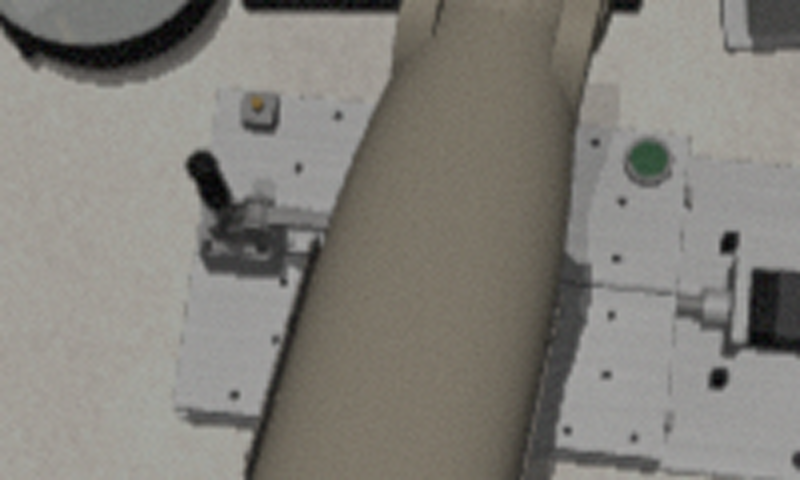

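Run:
```python
from h import *
c=np.load("w21.npy",allow_pickle=True).item();T=calibration("top")
p=(150+200.5/4-.5,110+163.5/4-.5)
X,e=tri([ray(T,p),ray(c,(251.5,205))]);print(w2c(X),X[2],e);print(w2c(onz(T,p,.292)))
q=(220+(278+.5)/4.5-.5,130+(252+.5)/4.5-.5)
```

```text
[  0.92777907 176.65584226] 0.2852164769196107 [np.float64(0.0002553784297642668), np.float64(0.00025537842976452237)]
[ -0.95766851 175.23766925]
```

Handle top triangulates at y ≈ 177 mm (upright) and the recorder is within 0.5 mm. Robot clear of everything; handing in.

```bash
python3 -c "
from h import *
where();print(hand_in())"
```

```text
t 35.85 cross [  1.5 -41.5] z 0.4168 yaw 90.0 tilt [ 0.1 -0. ] F [-0.1 -0.1  0.5] gap 0.0681 q [-0.23  0.32  0.09  1.33 -0.    1.45]
the job is handed in; nothing more can be done
None
```

The recorder is centred and square on the cross, the clamp handle is fully over, and the job was handed in at about 36 s of the 72 s allowed. The hand-in reports no verdict.

- **Squaring:** I squared and centred the recorder with gentle two-finger pushes from the far side, the near side, the far side twice more, and then its −y end.
- **Clamp:** I swung the handle over its arc while gripping it. Near the end the pads slipped and left it about 0.11 rad short. I let go and pushed it on from behind with shut fingers until the force rose to 29 N at the stop.

**Last checks**
- **Recorder:** about (−0.4, −0.2) mm from the cross and square within about 0.005 rad, both before and after clamping.
- **Handle:** upright. The wrist view alone put its top at y ≈ 180 mm, and adding the top view gave 177 mm. Both fit a handle angle above about 1.47 rad.
- **Foot pressure:** I could not measure it. I infer it from the handle reaching its stop and from the foot being seen on the lid.
- **Robot:** stood clear of everything at hand-in, with no force on the wrist.

**Checks that disagreed**
- One oblique view gave a recorder y of 5.7 mm, because I misread the lid edge (it measured 142 mm long instead of 133 mm). A cleaner overhead view replaced it.
- Views of the recorder's x during the side pushes differed by about 1 to 2 mm.

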